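# Gather a lock order into the job caddy

## Robot

A 7-joint arm with a two-finger parallel gripper is mounted at the origin on the work surface. World frame = base frame: x ahead of the robot, y to its left, z up, the work surface at z = 0. Lengths are in m, angles in rad, forces in N, time in s.
With the tool pointing down it reaches from about 0.4 to 0.85 m from the base axis. Payload 4.5 kg.
Tool frame: the origin (TCP) lies midway between the tips of the shut fingers; the grasp point (between the pads) lies 19 mm behind it (r.grip_point_offset is the distance from the TCP to the grasp point, in m); z points along the fingers, y is the line along which they close (so a half turn about z gives the same grasp; the last joint's range is limited). The gripper opens to 88 mm and grips with 3 to 60 N. Pads are 18 mm wide; open, the fingers measure 123 mm over their backs; the gripper's body (75 mm by 187 mm) begins 45 mm behind the grasp point.
Start: joints at [1.381, 0.689, -0.195, 1.565, 0.157, 0.902, -0.215], TCP at [0.139, -0.609, 0.239] pointing down, gripper open.
Joint ranges: [-3.01, 3.01], [-0.46, 2.08], [-1.47, 1.51], [0.13, 2.56], [-1, 4.14], [0.04, 2.09], [-2.66, 2.66]. Speed limits (rad/s): [2.57, 2.57, 3.14, 3.14, 3.14, 3.14, 3.14].

## Interface

Orientations are given as a unit quaternion [w, x, y, z].
In Python, from bench import r gives the robot as it stands. The module is installed in compiled form; this text tells all that it offers.
- The arm moves only by the tool send_rows, never from a script. Its argument "targets" is a list of rows, each an object of numbers: "jaw": the finger opening in m, from 0 to 0.0881; "tx", "ty", "tz": the shift along the tool's x, y, z in m; "ax", "ay", "az": the turn, a rotation vector about the tool's x, y, z in degrees. A call has 1 to 12 rows; each row shifts and turns the commanded pose from where the row before left it, along the tool's axes as they then stand; what a row does not reach is not made up. A row lasts 1/10 s, in which the tool goes at most 50 mm and 8.59 degrees, less where a joint would pass 70% of its speed; a pose out of reach is approached as far as the arm can. A call with a gripper value outside its range is refused whole. The fingers move at their own pace and stop on an object; "force" is the grip in N (left out, the last holds). Time passes only in rows, so rows that do not move let the fingers close. It gives the time, the measured TCP pose, the force, the opening and the grip force at its end, in the units of the state.
- r.read_state(): the state, without advancing time (a new reading comes with each control period).
- r.capture(name): name is "scene" or "top" or "wrist"; returns a dict with "img" (480x640x3 uint8, red, green, blue), "range_z" (480x640 float32, m along the optical axis (not along the pixel's ray), 0 where there is no reading), "intrinsics" (3x3 intrinsics, pixels), "extrinsics" (4x4, takes a point from camera to world coordinates); the wrist camera has in their place "mount" (4x4, takes a point from camera to tool coordinates, whose origin is the TCP and whose axes are the flange's). Camera axes: x right, y down, z forward; pixel columns grow to the right and rows downward; lengths in m; the calibration is good to about 2 mm. The wrist camera is an equidistant fisheye: a pixel r from the principal point sees the ray r / f radians off the axis. A picture is of the moment at which its call begins: read the wrist's pose just before it.
- r.hand_in(): hands the job in; it is judged then, once.
The state is a dict: "clock": time; "qpos": joint angles; "joint_vel": joint speeds; "effort": joint torques, N m; "position": TCP position; "tool_rot": TCP orientation; "force": force on the tool from outside, world axes, zero at the start; "moment": the same for the moment, N m; "finger_gap": opening from 0.0 (shut) to 1.0 (fully open); "gripper_force": force on a finger pad.
Only numpy, scipy, OpenCV 4.12 (cv2) and the standard library are available. Lean on these libraries where they do the work, as an engineer would, in place of code of your own. Each camera call takes 0.05 s, during which the arm holds its last target. There are 200 camera calls.

## Task

Make up the lock order in the four-tray caddy: the aluminium canister goes upright in the red tray, the chrome (silvery) latch in the blue tray, the brass strike plate in the yellow tray and the key with the black rubber cover in the green tray, each lying flat on its tray's floor the way up it lies now, let go and still. Keep the canister upright all the way, and leave the brass latch and the steel strike plate where they are.

Things in the scene. Friction and masses are not known exactly. Their poses are not given: they have to be found in the camera images.
- canister_center (a point): screw-top aluminium canister of lock pins, upright: plain round body 41 mm in diameter, ribbed lid 43 mm in diameter, 48 mm high, about 160 g. Point at its centre, half-way up (24 mm above its foot); z up along its axis.
- chrome_latch_center (a point): Silvery chrome tubular door latch lying on its side, 66 mm long (x), 25 mm high, 120 g: round barrel 25 mm in diameter along x (plain from x = -21 to +23 mm), 20 mm wide tail, upright face plate (57 mm along y, 25 mm high) at x = +24 mm, short bolt beyond. Point at its centre, half-way up, on the barrel's axis: grip here across y. z up. This one belongs in the blue tray.
- brass_strike_center (a point): Yellow brass box strike plate, 20 mm high, 80 g: plate 66 (x) x 34 (y) x 4 mm on top of a box 40 x 31 mm that it stands on; dark bolt hole and two screw holes in the top. Point at its centre, half-way up (10 mm above its foot); x along the long side, z up. Grip across y (34 mm). This one belongs in the yellow tray.
- key_center (a point): key with a black rubber bow cover, flat: round black cover 30 mm in diameter and 11 mm thick, a black neck 16 mm wide and a steel blade 8 mm wide pointing along +x; x from -15 to +36 mm over all, about 25 g. Point at the centre of the round cover, half-way up (5.5 mm above its underside); z up. Grip here across y (30 mm).
- brass_latch_center (a point): Yellow brass tubular door latch lying on its side, 66 mm long (x), 25 mm high, 120 g: round barrel 25 mm in diameter along x (plain from x = -21 to +23 mm), 20 mm wide tail, upright face plate (57 mm along y, 25 mm high) at x = +24 mm, short bolt beyond. Point at its centre, half-way up, on the barrel's axis: grip here across y. z up. A look-alike that must be left where it lies.
- steel_strike_center (a point): Silvery steel box strike plate, 20 mm high, 80 g: plate 66 (x) x 34 (y) x 4 mm on top of a box 40 x 31 mm that it stands on; dark bolt hole and two screw holes in the top. Point at its centre, half-way up (10 mm above its foot); x along the long side, z up. Grip across y (34 mm). A look-alike that must be left where it stands.
- bay_red: red square plastic tray, one of four (2 x 2, 98 mm apart) in a dark steel caddy. Fixed. 96 x 96 mm outside, 90 x 90 mm inside, walls 3 mm thick, 15 mm high. Origin: centre of its underside, 4 mm above the shelf; inner floor 3 mm above the origin. x, y along its sides, z up. The caddy's rim is 206 mm square, 16 mm high.
- bay_blue: blue square plastic tray, one of four (2 x 2, 98 mm apart) in a dark steel caddy. Fixed. 96 x 96 mm outside, 90 x 90 mm inside, walls 3 mm thick, 15 mm high. Origin: centre of its underside, 4 mm above the shelf; inner floor 3 mm above the origin. x, y along its sides, z up. The caddy's rim is 206 mm square, 16 mm high.
- bay_yellow: yellow square plastic tray, one of four (2 x 2, 98 mm apart) in a dark steel caddy. Fixed. 96 x 96 mm outside, 90 x 90 mm inside, walls 3 mm thick, 15 mm high. Origin: centre of its underside, 4 mm above the shelf; inner floor 3 mm above the origin. x, y along its sides, z up. The caddy's rim is 206 mm square, 16 mm high.
- bay_green: green square plastic tray, one of four (2 x 2, 98 mm apart) in a dark steel caddy. Fixed. 96 x 96 mm outside, 90 x 90 mm inside, walls 3 mm thick, 15 mm high. Origin: centre of its underside, 4 mm above the shelf; inner floor 3 mm above the origin. x, y along its sides, z up. The caddy's rim is 206 mm square, 16 mm high.
Mind the look-alikes: they are no part of the job. What is shaped like the part that bears brass_strike_center but pink is not meant.

How it is judged:
By the outcome, as a careful person would: the job done as asked, in the order asked, and still so for the second after the job is handed in, with the robot touching nothing.
It also fails if it takes over 96 s, if anything falls off the work surface, if the arm or the gripper's body presses on something with over 40 N, if the wrist force passes 120 N, or if a joint passes its speed limit or range.

## Working session

There is one attempt and no reset: what is moved stays moved. The work goes in short steps, Python scripts to look and compute and a tool call to move; the robot and the scene stay as the last step left them, time stands still between calls to the robot, and variables do not carry over. Pictures are saved under pics/ and viewed, at most 14 in all, crops included, and the job is handed in when it is done.

Besides the shell and the picture viewer there is one more tool, called after "Emit:" by a JSON object that holds its "name" and its "arguments", one argument or row to a line. send_rows: Moves the arm, as the interface text tells. Its arguments: {"type":"object","properties":{"targets":{"type":"array"},"force":{"type":"number"}},"required":["targets"]}

```bash
mkdir -p pics; python3 - <<'E'
from bench import r
import cv2,numpy as np
s=r.read_state();print({k:np.round(v,3) for k,v in s.items()}, r.grip_point_offset)
for n in("scene","top"):
    c=r.capture(n);np.savez(f"{n}0.npz",**c);cv2.imwrite(f"pics/{n}0.png",c["img"][...,::-1]);print(c["intrinsics"],np.round(c["extrinsics"],3))
E
```

```text
{'clock': np.float64(0.0), 'qpos': array([ 1.381,  0.69 , -0.195,  1.566,  0.157,  0.903, -0.215]), 'joint_vel': array([-0.   , -0.001,  0.   ,  0.   , -0.001, -0.001, -0.001]), 'effort': array([ 0.0000e+00, -5.2756e+01, -1.2670e+00, -1.5343e+01, -5.3000e-02,
        6.0000e-03,  0.0000e+00]), 'position': array([ 0.139, -0.609,  0.238]), 'tool_rot': array([-0.001,  0.994,  0.112, -0.   ]), 'force': array([-0.435,  0.039, -0.254]), 'moment': array([ 0.049,  0.001, -0.034]), 'gripper_force': np.float64(0.0), 'finger_gap': np.float64(0.994)} 0.0187
[[523.76681614   0.         315.73770069]
 [  0.         523.76681614 239.64357769]
 [  0.           0.           1.        ]] [[-0.459  0.512 -0.726  1.203]
 [ 0.888  0.284 -0.361  0.358]
 [ 0.021 -0.811 -0.585  0.668]
 [ 0.     0.     0.     1.   ]]
[[524.18483368   0.         332.13454654]
 [  0.         524.18483368 243.70876092]
 [  0.           0.           1.        ]] [[-0.011 -0.989  0.145  0.298]
 [-1.     0.012  0.002 -0.02 ]
 [-0.004 -0.145 -0.989  1.259]
 [ 0.     0.     0.     1.   ]]
```

View pics/top0.png

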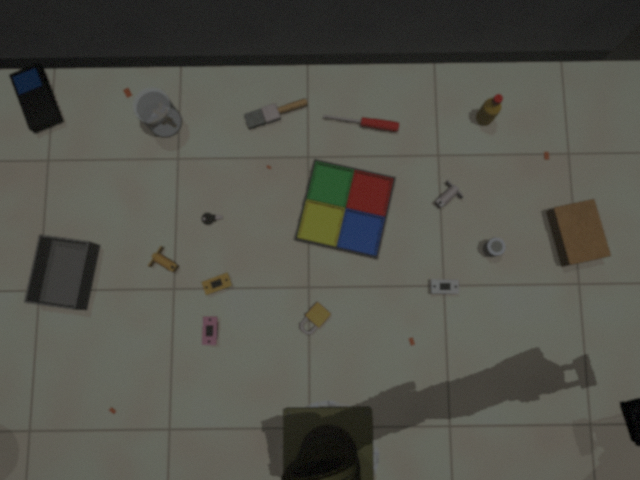

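View pics/scene0.png

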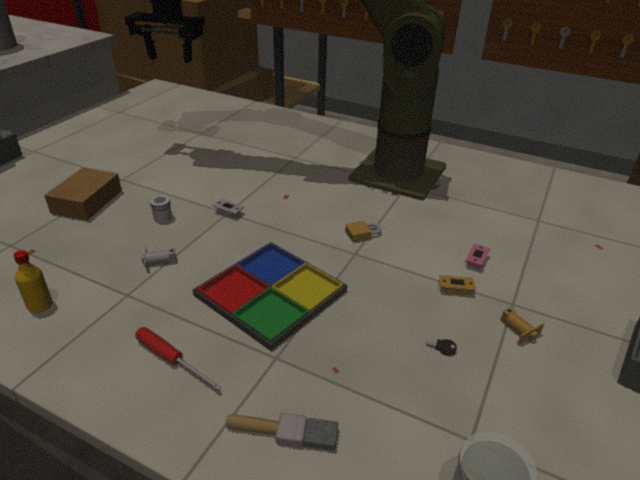

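Top view: green, red, yellow and blue trays at about (331,185), (370,193), (322,226) and (361,232). The canister is at (494,247) and the key at (210,218).
- **Strike plates:** yellow brass (217,284), pink (210,331) and silvery steel (445,287). The yellow one at (217,284) is the brass one I want.
- **Latches:** silvery (447,195) and brass yellow (165,260). The silvery one at (447,195) is the one I want.

I'll confirm these in an enlarged crop and measure.

```bash
cat > h.py <<'E'
import numpy as np,cv2
def cast(c,uv,z):
    K=c["intrinsics"];T=c["extrinsics"];uv=np.atleast_2d(uv).astype(float)
    d=np.c_[(uv-[K[0,2],K[1,2]])/K[0,0],np.ones(len(uv))]@T[:3,:3].T
    return T[:3,3]+d*((z-T[2,3])/d[:,2])[:,None]
def cloud(c):
    K=c["intrinsics"];T=c["extrinsics"];Z=c["range_z"];v,u=np.mgrid[:480,:640]
    P=np.stack([(u-K[0,2])/K[0,0]*Z,(v-K[1,2])/K[1,1]*Z,Z],-1)
    return P@T[:3,:3].T+T[:3,3]
E
python3 - <<'E'
from h import *
c=dict(np.load("top0.npz"));P=cloud(c);hsv=cv2.cvtColor(c["img"],cv2.COLOR_RGB2HSV)
print("table z",np.median(P[300:400,350:420,2]),P[300:400,350:420,2].std())
for n,(u,v),z in[("can",(494,247),.048),("chrome",(447,195),.0125),("brassstrike",(217,284),.02),("key",(210,218),.011),("brasslatch",(165,260),.0125),("steel",(445,287),.02)]:
    w=22;sub=P[v-w:v+w,u-w:u+w];m=(sub[...,2]>(.012 if z>.02 else .005)).astype(np.uint8)
    N,L,S,C=cv2.connectedComponentsWithStats(m);k=1+np.argmax(S[1:,4]);pts=sub[L==k]
    rc=cv2.minAreaRect(pts[:,:2].astype(np.float32)*1000)
    print(n,S[k,4],np.round(pts.mean(0),4),"zmax",pts[:,2].max().round(4),np.round(rc[0],1),np.round(rc[1],1),round(rc[2],1))
for n,lo,hi in[("red",(0,120,40),(8,255,255)),("green",(45,120,40),(75,255,255)),("yellow",(22,120,40),(35,255,255)),("blue",(105,120,40),(125,255,255))]:
    m=cv2.inRange(hsv,lo,hi);m[:150]=0;m[270:]=0;m[:,:280]=0;m[:,410:]=0
    N,L,S,C=cv2.connectedComponentsWithStats(m);k=1+np.argmax(S[1:,4])
    q=np.argwhere(L==k)[:,::-1];X=cast(c,q,.012)
    rc=cv2.minAreaRect(X[:,:2].astype(np.float32)*1000);print(n,S[k,4],np.round(rc[0],1),np.round(rc[1],1),round(rc[2],1))
a=cv2.resize(c["img"][170:345,140:270],None,fx=3,fy=3,interpolation=2);b=cv2.resize(c["img"][170:345,400:530],None,fx=3,fy=3,interpolation=2)
cv2.imwrite("pics/crop.png",np.clip(np.hstack([a,b])[...,::-1]*1.6,0,255).astype(np.uint8))
E
```

```text
table z -0.0002937609674252828 0.06557450750895086
can 330 [ 0.4638 -0.3935  0.0555] zmax 1.2592 [ 381.  -222.5] [ 41.4 436.4] 25.8
chrome 322 [ 0.5949 -0.2976  0.0289] zmax 1.2592 [ 450.4 -181.1] [ 54.4 439.5] 50.4
brassstrike 407 [0.3893 0.2557 0.0255] zmax 1.2592 [364.4 132.2] [325.4  64.1] 77.7
key 162 [0.5468 0.2753 0.0253] zmax 1.2592 [439.4 130.6] [410.4  41.7] 52.7
brasslatch 346 [0.4431 0.3807 0.0348] zmax 1.2592 [392.9 195.3] [466.9  55.3] 73.1
steel 425 [ 0.3758 -0.2797  0.0285] zmax 1.2592 [ 352.2 -165.2] [ 46.2 306.2] 11.7
red 1490 [ 607.2 -110.3] [96.8 95.1] 76.3
green 1076 [626.8 -12.9] [90.5 89.7] 76.5
yellow 1542 [534.3  11. ] [95.8 97.3] 76.3
blue 1475 [509.4 -86.3] [94.1 94.4] 76.2
```

View pics/crop.png

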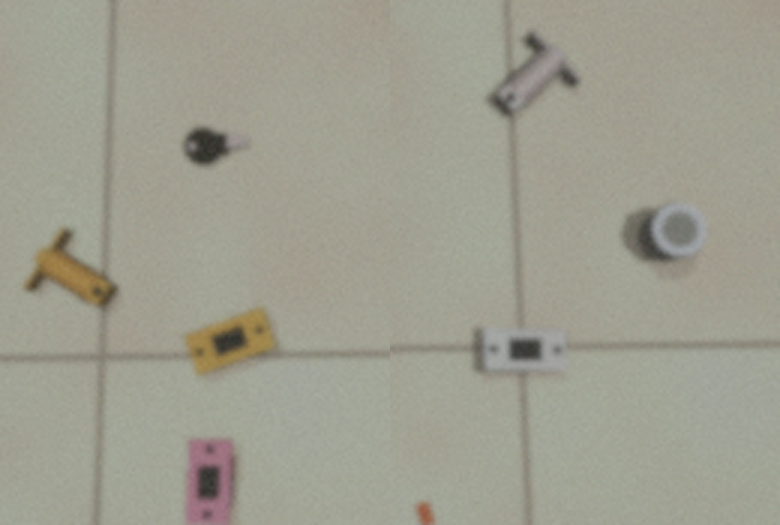

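Crop: the chrome latch is at crop pixel (535,75), the canister at (678,232), the steel strike plate at (525,350), the brass strike plate at (230,340), the pink look-alike at (210,482), the brass latch at (70,270) and the key at (210,145). This confirms my picks. Next I'll refine the positions, masking out pixels with no depth reading.

```bash
cat >> h.py <<'E'
OBJ=[("can",(494,247),.048),("chrome",(447,195),.0125),("strike",(217,284),.02),("key",(210,218),.011),("brasslatch",(165,260),.0125),("steel",(445,287),.02)]
def find(P,uv,thr,w=22,zmax=.1):
    u,v=uv;sub=P[v-w:v+w,u-w:u+w];m=((sub[...,2]>thr)&(sub[...,2]<zmax)).astype(np.uint8)
    N,L,S,C=cv2.connectedComponentsWithStats(m);k=1+np.argmax(S[1:,4]);pts=sub[L==k]
    return pts,cv2.minAreaRect(pts[:,:2].astype(np.float32)*1000)
E
python3 - <<'E'
from h import *
c=dict(np.load("top0.npz"));P=cloud(c)
for n,uv,z in OBJ:
    thr={"can":.035,"strike":.012,"steel":.012,"key":.005}.get(n,.006)
    pts,rc=find(P,uv,thr)
    e=np.linalg.eigh(np.cov(pts[:,:2].T))[1][:,1]
    print(n,len(pts),np.round(pts.mean(0),4),"z95",np.percentile(pts[:,2],95).round(4),np.round(rc[0],1),np.round(rc[1],1),round(rc[2],1),"pca",np.degrees(np.arctan2(e[1],e[0])).round(1))
E
```

```text
can 286 [ 0.4661 -0.3985  0.0475] z95 0.0518 [ 466.6 -399.6] [41.4 42.9] 25.7 pca 124.9
chrome 314 [ 0.5969 -0.2995  0.0215] z95 0.0276 [ 591.9 -303.8] [51.8 66.3] 60.9 pca 131.6
strike 402 [0.3896 0.2572 0.0194] z95 0.0234 [389.8 257.5] [34.2 65.9] 20.5 pca 110.1
key 160 [0.5499 0.279  0.0099] z95 0.014 [548.2 275.1] [48.3 31.4] 76.3 pca 95.3
brasslatch 334 [0.4447 0.3851 0.0208] z95 0.0266 [438.4 389.9] [67.2 54.2] 40.2 pca 59.3
steel 419 [ 0.3764 -0.2814  0.0198] z95 0.0241 [ 376.5 -281.9] [67.  33.4] 89.4 pca 88.8
```

```bash
cat >> h.py <<'E'
from scipy.spatial.transform import Rotation as R
def go(x,y,z,yaw_y=None):
    """print shift in tool axes (shift first) then turn; yaw_y = world angle (deg, mod 180) of the closing line"""
    from bench import r
    s=r.read_state();q=s["tool_rot"];M=R.from_quat(np.r_[q[1:],q[0]]).as_matrix()
    d=M.T@(np.array([x,y,z])-s["position"])*1000
    y0=np.degrees(np.arctan2(M[1,1],M[0,1]))
    out=dict(t=s["clock"].round(2),pos=np.round(s["position"],4),q7=s["qpos"][6].round(2),F=np.round(s["force"],1),gap=s["finger_gap"].round(3),gf=s["gripper_force"].round(1),d=np.round(d,1),tilt=np.round(M.T@[0,0,-1],3),yaw_y=y0.round(1))
    if yaw_y is not None: out["az"]=((y0-yaw_y+90)%180-90).round(1)
    print(out)
E
python3 - <<'E'
from h import *
go(.466,-.399,.15,76.3)
c=dict(np.load("top0.npz"));P=cloud(c)
for n,uv,thr,zm in [("chrome",(447,195),.006,.04),("key",(210,218),.004,.02)]:
    pts,_=find(P,uv,thr,zmax=zm);X=pts[:,:2]
    e=np.linalg.eigh(np.cov(X.T))[1][:,1]
    if n=="chrome" and e[0]<0 or n=="key" and e[1]>0:e=-e
    f=np.array([-e[1],e[0]]);a=X@e;b=X@f
    print(n,np.degrees(np.arctan2(e[1],e[0])).round(1),"along",a.min(),a.max(),"across",b.min(),b.max())
    for lo in np.linspace(a.min(),a.max(),9)[:-1]:
        k=(a>=lo)&(a<lo+np.ptp(a)/8);print(" ",(lo-a.min()).round(3),k.sum(),b[k].min().round(4),b[k].max().round(4))
    m=(a.min()+.033 if n=="chrome" else a.min()+.015);
    print(" center",e*m+f*np.median(b))
E
```

```text
Traceback (most recent call last):
  File "h.py", line 22, in go
    out=dict(t=s["clock"].round(2),pos=np.round(s["position"],4),q7=s["qpos"][6].round(2),F=np.round(s["force"],1),gap=s["finger_gap"].round(3),gf=s["gripper_force"].round(1),d=np.round(d,1),tilt=np.round(M.T@[0,0,-1],3),yaw_y=y0.round(1))
               ^^^^^^^^^^^^^^^^
AttributeError: 'float' object has no attribute 'round'
```

```bash
sed -i 's/t=s\["clock"\].round(2)/t=round(float(s["clock"]),2)/;s/gap=s\["finger_gap"\].round(3),gf=s\["gripper_force"\].round(1)/gap=round(float(s["finger_gap"]),3),gf=round(float(s["gripper_force"]),1)/;s/(2),F=/(2),F=/' h.py
python3 - <<'E'
from h import *
go(.466,-.399,.15,76.3)
c=dict(np.load("top0.npz"));P=cloud(c)
for n,uv,thr,zm in [("chrome",(447,195),.006,.04),("key",(210,218),.004,.02)]:
    pts,_=find(P,uv,thr,zmax=zm);X=pts[:,:2]
    e=np.linalg.eigh(np.cov(X.T))[1][:,1]
    if n=="chrome" and e[0]<0 or n=="key" and e[1]>0:e=-e
    f=np.array([-e[1],e[0]]);a=X@e;b=X@f
    print(n,np.degrees(np.arctan2(e[1],e[0])).round(1),"along",a.min(),a.max(),"across",b.min(),b.max())
    for lo in np.linspace(a.min(),a.max(),9)[:-1]:
        k=(a>=lo)&(a<lo+np.ptp(a)/8);print(" ",(lo-a.min()).round(3),k.sum(),b[k].min().round(4),b[k].max().round(4))
    m=(a.min()+.033 if n=="chrome" else a.min()+.015);
    print(" center",e*m+f*np.median(b))
E
```

```text
{'t': 0.1, 'pos': array([ 0.1386, -0.6089,  0.238 ]), 'q7': np.float64(-0.22), 'F': array([ 0.3, -0.8,  0.6]), 'gap': 0.996, 'gf': 0.0, 'd': array([ 365.9, -131.8,   88.2]), 'tilt': array([0.   , 0.002, 1.   ]), 'yaw_y': np.float64(-77.2), 'az': np.float64(26.5)}
chrome -48.4 along 0.5850506113655417 0.6526132979864817 across 0.22074796706653121 0.2757763450175888
  0.0 41 0.2374 0.256
  0.008 34 0.236 0.2581
  0.017 34 0.2362 0.2586
  0.025 32 0.2366 0.2589
  0.034 36 0.2353 0.2594
  0.042 36 0.2356 0.2598
  0.051 78 0.2207 0.2758
  0.059 22 0.2226 0.2703
 center [ 0.59529782 -0.29778292]
key -85.2 along -0.25528106709195636 -0.20243717623091867 across 0.5568892227403642 0.5936569392923264
  0.0 15 0.562 0.5822
  0.007 28 0.5579 0.584
  0.013 35 0.5569 0.5913
  0.02 32 0.558 0.5937
  0.026 20 0.5599 0.5811
  0.033 20 0.5624 0.5792
  0.04 8 0.5684 0.5761
  0.046 11 0.5674 0.5781
 center [0.54930356 0.28691169]
```

Emit:
{"name": "send_rows", "arguments": {
  "targets": [
    {"tx": 0.0407,"ty": -0.0146,"tz": 0.0098,"jaw": 0.088},
    {"tx": 0.0407,"ty": -0.0146,"tz": 0.0098},
    {"tx": 0.0407,"ty": -0.0146,"tz": 0.0098},
    {"tx": 0.0407,"ty": -0.0146,"tz": 0.0098},
    {"tx": 0.0407,"ty": -0.0146,"tz": 0.0098},
    {"tx": 0.0407,"ty": -0.0146,"tz": 0.0098},
    {"tx": 0.0407,"ty": -0.0146,"tz": 0.0098},
    {"tx": 0.0407,"ty": -0.0146,"tz": 0.0098},
    {"tx": 0.0407,"ty": -0.0146,"tz": 0.0098},
    {"az": 8.5},
    {"az": 8.5},
    {"az": 8.5}
  ]
}}

```text
invalid input at $.targets[0]: expected keys jaw, tx, ty, tz, ax, ay, az
```

```bash
python3 -c "
from h import *
go(.466,-.399,.011,76.3)
from bench import r
c=r.capture('wrist');cv2.imwrite('pics/w1.png',c['img'][...,::-1]);print(c['intrinsics'],c['mount'].round(3))"
```

```text
{'t': 0.1, 'pos': array([ 0.1386, -0.6089,  0.238 ]), 'q7': np.float64(-0.22), 'F': array([ 0.3, -0.8,  0.6]), 'gap': 0.996, 'gf': 0.0, 'd': array([ 365.9, -131.6,  227.2]), 'tilt': array([0.   , 0.002, 1.   ]), 'yaw_y': np.float64(-77.2), 'az': np.float64(26.5)}
[[371.64829954   0.         317.00068246]
 [  0.         371.64829954 238.96346683]
 [  0.           0.           1.        ]] [[ 0.001 -0.965 -0.262  0.068]
 [ 1.     0.001 -0.    -0.001]
 [ 0.001 -0.262  0.965 -0.146]
 [ 0.     0.     0.     1.   ]]
```

View pics/w1.png

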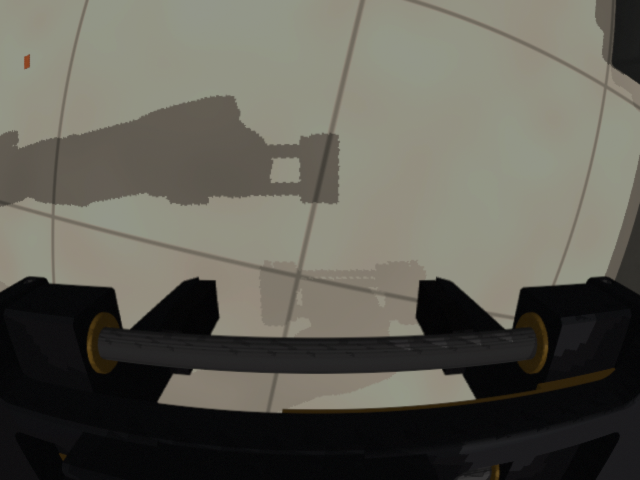

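The rows were refused because every key is required, so the arm has not moved. The wrist picture shows only bare table, with the fingers at about (195,310) and (440,310). I'll resend the full rows.

Emit:
{"name": "send_rows", "arguments": {
  "targets": [
    {"jaw": 0.088,"tx": 0.0407,"ty": -0.0146,"tz": 0.0098,"ax": 0,"ay": 0,"az": 0},
    {"jaw": 0.088,"tx": 0.0407,"ty": -0.0146,"tz": 0.0098,"ax": 0,"ay": 0,"az": 0},
    {"jaw": 0.088,"tx": 0.0407,"ty": -0.0146,"tz": 0.0098,"ax": 0,"ay": 0,"az": 0},
    {"jaw": 0.088,"tx": 0.0407,"ty": -0.0146,"tz": 0.0098,"ax": 0,"ay": 0,"az": 0},
    {"jaw": 0.088,"tx": 0.0407,"ty": -0.0146,"tz": 0.0098,"ax": 0,"ay": 0,"az": 0},
    {"jaw": 0.088,"tx": 0.0407,"ty": -0.0146,"tz": 0.0098,"ax": 0,"ay": 0,"az": 0},
    {"jaw": 0.088,"tx": 0.0407,"ty": -0.0146,"tz": 0.0098,"ax": 0,"ay": 0,"az": 0},
    {"jaw": 0.088,"tx": 0.0407,"ty": -0.0146,"tz": 0.0098,"ax": 0,"ay": 0,"az": 0},
    {"jaw": 0.088,"tx": 0.0407,"ty": -0.0146,"tz": 0.0098,"ax": 0,"ay": 0,"az": 0},
    {"jaw": 0.088,"tx": 0,"ty": 0,"tz": 0,"ax": 0,"ay": 0,"az": 8.5},
    {"jaw": 0.088,"tx": 0,"ty": 0,"tz": 0,"ax": 0,"ay": 0,"az": 8.5},
    {"jaw": 0.088,"tx": 0,"ty": 0,"tz": 0,"ax": 0,"ay": 0,"az": 8.5}
  ],
  "force": 20
}}

```text
clock: 1.35
position: [0.4669, -0.3994, 0.1501]
tool_rot: [-0.0, 0.994, -0.113, -0.0]
force: [0.1, -0.1, -0.5]
finger_gap: 0.997
gripper_force: 0.0
```

```bash
python3 -c "
from h import *
go(.466,-.399,.011,76.3)
from bench import r
c=r.capture('wrist');cv2.imwrite('pics/w2.png',c['img'][...,::-1])"
```

```text
{'t': 1.35, 'pos': array([ 0.4669, -0.3994,  0.1501]), 'q7': np.float64(-1.15), 'F': array([ 0.1, -0.1, -0.5]), 'gap': 0.997, 'gf': 0.0, 'd': array([ -0.9,  -0.2, 139.1]), 'tilt': array([0.001, 0.   , 1.   ]), 'yaw_y': np.float64(-103.0), 'az': np.float64(0.7)}
```

View pics/w2.png

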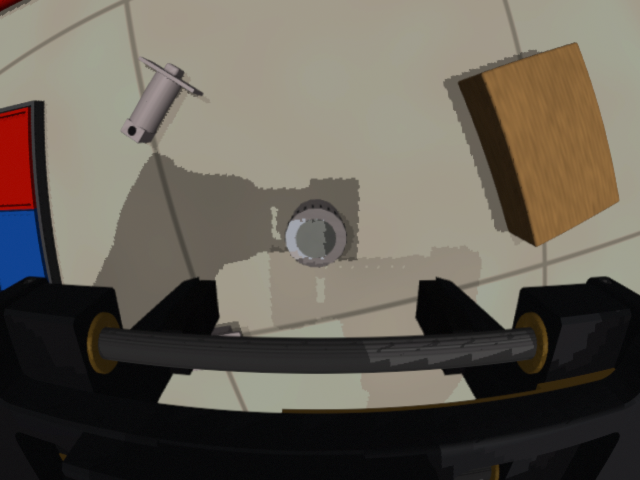

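The canister sits centred between the fingers at pixel (316,238), so I'll go down, close and lift.

Emit:
{"name": "send_rows", "arguments": {
  "targets": [
    {"jaw": 0.088,"tx": 0,"ty": 0,"tz": 0.03,"ax": 0,"ay": 0,"az": 0},
    {"jaw": 0.088,"tx": 0,"ty": 0,"tz": 0.04,"ax": 0,"ay": 0,"az": 0},
    {"jaw": 0.088,"tx": 0,"ty": 0,"tz": 0.04,"ax": 0,"ay": 0,"az": 0},
    {"jaw": 0.088,"tx": 0,"ty": 0,"tz": 0.02,"ax": 0,"ay": 0,"az": 0},
    {"jaw": 0.088,"tx": 0,"ty": 0,"tz": 0.013,"ax": 0,"ay": 0,"az": 0},
    {"jaw": 0.03,"tx": 0,"ty": 0,"tz": 0,"ax": 0,"ay": 0,"az": 0},
    {"jaw": 0.03,"tx": 0,"ty": 0,"tz": 0,"ax": 0,"ay": 0,"az": 0},
    {"jaw": 0.03,"tx": 0,"ty": 0,"tz": 0,"ax": 0,"ay": 0,"az": 0},
    {"jaw": 0.03,"tx": 0,"ty": 0,"tz": 0,"ax": 0,"ay": 0,"az": 0},
    {"jaw": 0.03,"tx": 0,"ty": 0,"tz": 0,"ax": 0,"ay": 0,"az": 0},
    {"jaw": 0.03,"tx": 0,"ty": 0,"tz": 0,"ax": 0,"ay": 0,"az": 0}
  ],
  "force": 20
}}

```text
clock: 2.5
position: [0.4671, -0.3999, 0.0081]
tool_rot: [0.0, 0.994, -0.11, 0.0]
force: [-0.2, 2.4, 1.8]
finger_gap: 0.477
gripper_force: 1.0
```

```bash
python3 -c "
from h import *
go(.607,-.110,.117,76.3)"
```

```text
{'t': 2.5, 'pos': array([ 0.4671, -0.3999,  0.0081]), 'q7': np.float64(-1.15), 'F': array([-0.2,  2.4,  1.8]), 'gap': 0.477, 'gf': 1.0, 'd': array([  73. , -313.6, -108.8]), 'tilt': array([-0.001, -0.   ,  1.   ]), 'yaw_y': np.float64(-102.7), 'az': np.float64(1.0)}
```

Emit:
{"name": "send_rows", "arguments": {
  "targets": [
    {"jaw": 0.03,"tx": 0,"ty": 0,"tz": 0,"ax": 0,"ay": 0,"az": 0},
    {"jaw": 0.03,"tx": 0,"ty": 0,"tz": 0,"ax": 0,"ay": 0,"az": 0},
    {"jaw": 0.03,"tx": 0,"ty": 0,"tz": -0.01,"ax": 0,"ay": 0,"az": 0},
    {"jaw": 0.03,"tx": 0,"ty": 0,"tz": -0.02,"ax": 0,"ay": 0,"az": 0},
    {"jaw": 0.03,"tx": 0,"ty": 0,"tz": -0.03,"ax": 0,"ay": 0,"az": 0},
    {"jaw": 0.03,"tx": 0,"ty": 0,"tz": -0.03,"ax": 0,"ay": 0,"az": 0},
    {"jaw": 0.03,"tx": 0,"ty": 0,"tz": -0.02,"ax": 0,"ay": 0,"az": 0}
  ]
}}

```text
clock: 3.2
position: [0.4669, -0.4007, 0.1197]
tool_rot: [0.001, 0.994, -0.111, 0.001]
force: [1.3, -0.1, -2.1]
finger_gap: 0.461
gripper_force: 19.9
```

Emit:
{"name": "send_rows", "arguments": {
  "targets": [
    {"jaw": 0.03,"tx": 0.004,"ty": -0.016,"tz": 0,"ax": 0,"ay": 0,"az": 0},
    {"jaw": 0.03,"tx": 0.007,"ty": -0.03,"tz": 0,"ax": 0,"ay": 0,"az": 0},
    {"jaw": 0.03,"tx": 0.009,"ty": -0.038,"tz": 0,"ax": 0,"ay": 0,"az": 0},
    {"jaw": 0.03,"tx": 0.009,"ty": -0.038,"tz": 0,"ax": 0,"ay": 0,"az": 0},
    {"jaw": 0.03,"tx": 0.009,"ty": -0.038,"tz": 0,"ax": 0,"ay": 0,"az": 0},
    {"jaw": 0.03,"tx": 0.009,"ty": -0.038,"tz": 0,"ax": 0,"ay": 0,"az": 0},
    {"jaw": 0.03,"tx": 0.009,"ty": -0.038,"tz": 0,"ax": 0,"ay": 0,"az": 0},
    {"jaw": 0.03,"tx": 0.008,"ty": -0.034,"tz": 0,"ax": 0,"ay": 0,"az": 0},
    {"jaw": 0.03,"tx": 0.006,"ty": -0.027,"tz": 0,"ax": 0,"ay": 0,"az": 0},
    {"jaw": 0.03,"tx": 0.003,"ty": -0.016,"tz": 0,"ax": 0,"ay": 0,"az": 1},
    {"jaw": 0.03,"tx": 0,"ty": 0,"tz": 0,"ax": 0,"ay": 0,"az": 0}
  ]
}}

```text
clock: 4.3
position: [0.607, -0.1048, 0.1159]
tool_rot: [-0.002, 0.993, -0.116, -0.001]
force: [0.4, 0.3, -1.1]
finger_gap: 0.463
gripper_force: 19.9
```

```bash
python3 -c "
from h import *
go(.607,-.110,.017,76.3)
from bench import r
c=r.capture('wrist');cv2.imwrite('pics/w3.png',c['img'][...,::-1])"
```

```text
{'t': 4.3, 'pos': array([ 0.607 , -0.1048,  0.1159]), 'q7': np.float64(-1.6), 'F': array([ 0.4,  0.3, -1.1]), 'gap': 0.463, 'gf': 19.9, 'd': array([ 1.4,  5.4, 98.9]), 'tilt': array([0.002, 0.003, 1.   ]), 'yaw_y': np.float64(-103.3), 'az': np.float64(0.4)}
```

View pics/w3.png

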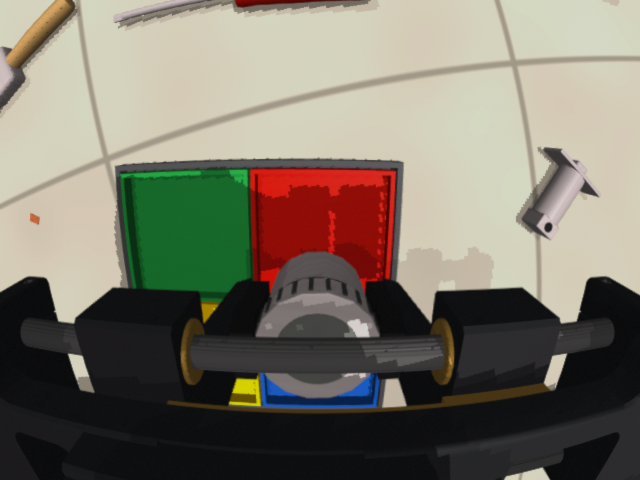

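The canister is held upright over the red tray (tray about (325,230)), and the jaws line up with the tray sides. Next I'll lower it and release it with a small opening.

Emit:
{"name": "send_rows", "arguments": {
  "targets": [
    {"jaw": 0.03,"tx": 0.001,"ty": 0.003,"tz": 0.02,"ax": 0,"ay": 0,"az": 0},
    {"jaw": 0.03,"tx": 0,"ty": 0.002,"tz": 0.03,"ax": 0,"ay": 0,"az": 0},
    {"jaw": 0.03,"tx": 0,"ty": 0,"tz": 0.022,"ax": 0,"ay": 0,"az": 0},
    {"jaw": 0.03,"tx": 0,"ty": 0,"tz": 0.012,"ax": 0,"ay": 0,"az": 0},
    {"jaw": 0.03,"tx": 0,"ty": 0,"tz": 0.007,"ax": 0,"ay": 0,"az": 0},
    {"jaw": 0.03,"tx": 0,"ty": 0,"tz": 0.004,"ax": 0,"ay": 0,"az": 0},
    {"jaw": 0.03,"tx": 0,"ty": 0,"tz": 0.002,"ax": 0,"ay": 0,"az": 0},
    {"jaw": 0.03,"tx": 0,"ty": 0,"tz": 0.001,"ax": 0,"ay": 0,"az": 0},
    {"jaw": 0.03,"tx": 0,"ty": 0,"tz": 0,"ax": 0,"ay": 0,"az": 0}
  ]
}}

```text
clock: 5.25
position: [0.6069, -0.1158, 0.0201]
tool_rot: [0.0, 0.993, -0.119, 0.001]
force: [-0.1, -0.3, -0.8]
finger_gap: 0.462
gripper_force: 19.9
```

```bash
python3 -c "
from h import *
go(.607,-.110,.016,76.3)"
```

```text
{'t': 5.25, 'pos': array([ 0.6069, -0.1158,  0.0201]), 'q7': np.float64(-1.58), 'F': array([-0.1, -0.3, -0.8]), 'gap': 0.462, 'gf': 19.9, 'd': array([-1.2, -5.6,  4.1]), 'tilt': array([-0.001,  0.   ,  1.   ]), 'yaw_y': np.float64(-103.7), 'az': np.float64(0.0)}
```

Emit:
{"name": "send_rows", "arguments": {
  "targets": [
    {"jaw": 0.03,"tx": -0.001,"ty": -0.005,"tz": 0,"ax": 0,"ay": 0,"az": 0},
    {"jaw": 0.03,"tx": 0,"ty": 0,"tz": 0.002,"ax": 0,"ay": 0,"az": 0},
    {"jaw": 0.03,"tx": 0,"ty": 0,"tz": 0.002,"ax": 0,"ay": 0,"az": 0},
    {"jaw": 0.03,"tx": 0,"ty": 0,"tz": 0,"ax": 0,"ay": 0,"az": 0},
    {"jaw": 0.03,"tx": 0,"ty": 0,"tz": 0,"ax": 0,"ay": 0,"az": 0},
    {"jaw": 0.03,"tx": 0,"ty": 0,"tz": 0,"ax": 0,"ay": 0,"az": 0}
  ]
}}

```text
clock: 5.85
position: [0.6066, -0.1109, 0.0155]
tool_rot: [0.0, 0.993, -0.119, 0.0]
force: [-0.4, -1.2, -2.0]
finger_gap: 0.465
gripper_force: 19.9
```

```bash
python3 -c "
from h import *
go(.607,-.110,.016,76.3)"
```

```text
{'t': 5.85, 'pos': array([ 0.6066, -0.1109,  0.0155]), 'q7': np.float64(-1.59), 'F': array([-0.4, -1.2, -2. ]), 'gap': 0.465, 'gf': 19.9, 'd': array([ 0.2, -0.9, -0.5]), 'tilt': array([-0., -0.,  1.]), 'yaw_y': np.float64(-103.7), 'az': np.float64(0.0)}
```

Now I'll open slightly and lift out.

Emit:
{"name": "send_rows", "arguments": {
  "targets": [
    {"jaw": 0.048,"tx": 0,"ty": 0,"tz": 0,"ax": 0,"ay": 0,"az": 0},
    {"jaw": 0.048,"tx": 0,"ty": 0,"tz": 0,"ax": 0,"ay": 0,"az": 0},
    {"jaw": 0.048,"tx": 0,"ty": 0,"tz": 0,"ax": 0,"ay": 0,"az": 0},
    {"jaw": 0.048,"tx": 0,"ty": 0,"tz": 0,"ax": 0,"ay": 0,"az": 0},
    {"jaw": 0.048,"tx": 0,"ty": 0,"tz": -0.005,"ax": 0,"ay": 0,"az": 0},
    {"jaw": 0.048,"tx": 0,"ty": 0,"tz": -0.015,"ax": 0,"ay": 0,"az": 0},
    {"jaw": 0.048,"tx": 0,"ty": 0,"tz": -0.03,"ax": 0,"ay": 0,"az": 0},
    {"jaw": 0.048,"tx": 0,"ty": 0,"tz": -0.04,"ax": 0,"ay": 0,"az": 0},
    {"jaw": 0.088,"tx": 0,"ty": 0,"tz": -0.04,"ax": 0,"ay": 0,"az": 0}
  ]
}}

```text
clock: 6.75
position: [0.6064, -0.1107, 0.1479]
tool_rot: [0.0, 0.993, -0.119, 0.0]
force: [0.8, 0.5, -0.5]
finger_gap: 0.613
gripper_force: 0.0
```

```bash
python3 -c "
from h import *
go(.595,-.298,.15,41.6)"
```

```text
{'t': 6.75, 'pos': array([ 0.6064, -0.1107,  0.1479]), 'q7': np.float64(-1.6), 'F': array([ 0.8,  0.5, -0.5]), 'gap': 0.613, 'gf': 0.0, 'd': array([ 33.2, 184.7,  -2.1]), 'tilt': array([-0., -0.,  1.]), 'yaw_y': np.float64(-103.7), 'az': np.float64(34.7)}
```

Emit:
{"name": "send_rows", "arguments": {
  "targets": [
    {"jaw": 0.088,"tx": 0.0055,"ty": 0.031,"tz": 0,"ax": 0,"ay": 0,"az": 0},
    {"jaw": 0.088,"tx": 0.0072,"ty": 0.04,"tz": 0,"ax": 0,"ay": 0,"az": 0},
    {"jaw": 0.088,"tx": 0.0072,"ty": 0.04,"tz": 0,"ax": 0,"ay": 0,"az": 0},
    {"jaw": 0.088,"tx": 0.0072,"ty": 0.04,"tz": 0,"ax": 0,"ay": 0,"az": 0},
    {"jaw": 0.088,"tx": 0.0061,"ty": 0.0337,"tz": 0,"ax": 0,"ay": 0,"az": 0},
    {"jaw": 0.088,"tx": 0,"ty": 0,"tz": 0,"ax": 0,"ay": 0,"az": 8.5},
    {"jaw": 0.088,"tx": 0,"ty": 0,"tz": 0,"ax": 0,"ay": 0,"az": 8.5},
    {"jaw": 0.088,"tx": 0,"ty": 0,"tz": 0,"ax": 0,"ay": 0,"az": 8.5},
    {"jaw": 0.088,"tx": 0,"ty": 0,"tz": 0,"ax": 0,"ay": 0,"az": 8.5},
    {"jaw": 0.088,"tx": 0,"ty": 0,"tz": 0,"ax": 0,"ay": 0,"az": 0.7},
    {"jaw": 0.088,"tx": 0,"ty": 0,"tz": 0,"ax": 0,"ay": 0,"az": 0}
  ]
}}

```text
clock: 7.85
position: [0.5954, -0.2979, 0.1464]
tool_rot: [0.0, 0.913, -0.408, 0.0]
force: [-0.0, 0.1, -0.4]
finger_gap: 0.998
gripper_force: 0.0
```

```bash
python3 -c "
from h import *
go(.595,-.298,.004,41.6)
from bench import r
c=r.capture('wrist');cv2.imwrite('pics/w4.png',c['img'][...,::-1])"
```

```text
{'t': 7.85, 'pos': array([ 0.5954, -0.2979,  0.1464]), 'q7': np.float64(-1.8), 'F': array([-0. ,  0.1, -0.4]), 'gap': 0.998, 'gf': 0.0, 'd': array([ -0.3,   0.4, 142.4]), 'tilt': array([-0.001,  0.   ,  1.   ]), 'yaw_y': np.float64(-138.2), 'az': np.float64(0.2)}
```

View pics/w4.png

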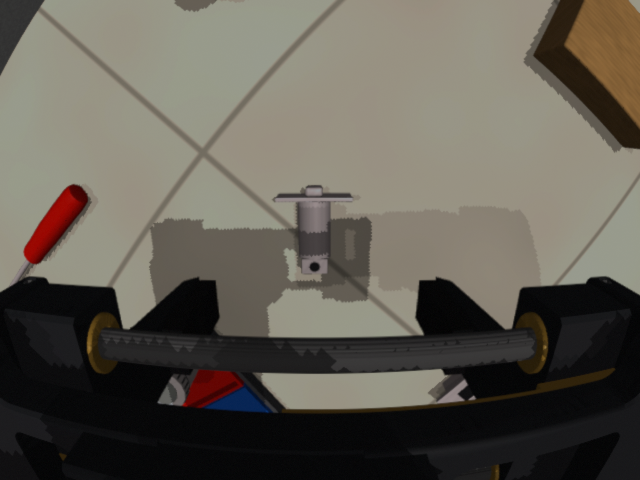

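The chrome latch is centred between the fingers at (314,230) and aligned, with its face plate at row 197, which fits x=+24 mm. I'll go down and grip.

Emit:
{"name": "send_rows", "arguments": {
  "targets": [
    {"jaw": 0.088,"tx": 0,"ty": 0,"tz": 0.03,"ax": 0,"ay": 0,"az": 0},
    {"jaw": 0.088,"tx": 0,"ty": 0,"tz": 0.04,"ax": 0,"ay": 0,"az": 0},
    {"jaw": 0.06,"tx": 0,"ty": 0,"tz": 0.04,"ax": 0,"ay": 0,"az": 0},
    {"jaw": 0.05,"tx": 0,"ty": 0,"tz": 0.02,"ax": 0,"ay": 0,"az": 0},
    {"jaw": 0.05,"tx": 0,"ty": 0,"tz": 0.008,"ax": 0,"ay": 0,"az": 0},
    {"jaw": 0.05,"tx": 0,"ty": 0,"tz": 0.003,"ax": 0,"ay": 0,"az": 0},
    {"jaw": 0.015,"tx": 0,"ty": 0,"tz": 0,"ax": 0,"ay": 0,"az": 0},
    {"jaw": 0.015,"tx": 0,"ty": 0,"tz": 0,"ax": 0,"ay": 0,"az": 0},
    {"jaw": 0.015,"tx": 0,"ty": 0,"tz": 0,"ax": 0,"ay": 0,"az": 0},
    {"jaw": 0.015,"tx": 0,"ty": 0,"tz": 0,"ax": 0,"ay": 0,"az": 0},
    {"jaw": 0.015,"tx": 0,"ty": 0,"tz": 0,"ax": 0,"ay": 0,"az": 0},
    {"jaw": 0.015,"tx": 0,"ty": 0,"tz": 0,"ax": 0,"ay": 0,"az": 0}
  ]
}}

```text
clock: 9.1
position: [0.596, -0.2981, 0.0055]
tool_rot: [-0.0, 0.912, -0.41, 0.001]
force: [0.5, 1.2, 5.9]
finger_gap: 0.277
gripper_force: 20.0
```

Emit:
{"name": "send_rows", "arguments": {
  "targets": [
    {"jaw": 0.015,"tx": 0,"ty": 0,"tz": 0,"ax": 0,"ay": 0,"az": 0},
    {"jaw": 0.015,"tx": 0,"ty": 0,"tz": 0,"ax": 0,"ay": 0,"az": 0}
  ]
}}

```text
clock: 9.3
position: [0.5961, -0.2981, 0.0055]
tool_rot: [-0.0, 0.912, -0.41, 0.001]
force: [-0.5, 0.8, 5.9]
finger_gap: 0.277
gripper_force: 20.0
```

```bash
python3 -c "
from h import *
go(.5094,-.0863,.137,76.3)"
```

```text
{'t': 9.3, 'pos': array([ 0.5961, -0.2981,  0.0055]), 'q7': np.float64(-1.77), 'F': array([-0.5,  0.8,  5.9]), 'gap': 0.277, 'gf': 20.0, 'd': array([-215.6,  -76.1, -131.8]), 'tilt': array([-0.001,  0.001,  1.   ]), 'yaw_y': np.float64(-138.4), 'az': np.float64(-34.7)}
```

Emit:
{"name": "send_rows", "arguments": {
  "targets": [
    {"jaw": 0.015,"tx": 0,"ty": 0,"tz": -0.01,"ax": 0,"ay": 0,"az": 0},
    {"jaw": 0.015,"tx": 0,"ty": 0,"tz": -0.025,"ax": 0,"ay": 0,"az": 0},
    {"jaw": 0.015,"tx": 0,"ty": 0,"tz": -0.035,"ax": 0,"ay": 0,"az": 0},
    {"jaw": 0.015,"tx": 0,"ty": 0,"tz": -0.035,"ax": 0,"ay": 0,"az": 0},
    {"jaw": 0.015,"tx": 0,"ty": 0,"tz": -0.02,"ax": 0,"ay": 0,"az": 0},
    {"jaw": 0.015,"tx": 0,"ty": 0,"tz": -0.006,"ax": 0,"ay": 0,"az": 0}
  ]
}}

```text
clock: 9.9
position: [0.5962, -0.2989, 0.1384]
tool_rot: [0.0, 0.912, -0.41, 0.002]
force: [0.6, -0.3, -1.0]
finger_gap: 0.273
gripper_force: 20.0
```

Emit:
{"name": "send_rows", "arguments": {
  "targets": [
    {"jaw": 0.015,"tx": -0.02,"ty": -0.007,"tz": 0,"ax": 0,"ay": 0,"az": 0},
    {"jaw": 0.015,"tx": -0.034,"ty": -0.012,"tz": 0,"ax": 0,"ay": 0,"az": 0},
    {"jaw": 0.015,"tx": -0.04,"ty": -0.014,"tz": 0,"ax": 0,"ay": 0,"az": 0},
    {"jaw": 0.015,"tx": -0.04,"ty": -0.014,"tz": 0,"ax": 0,"ay": 0,"az": 0},
    {"jaw": 0.015,"tx": -0.04,"ty": -0.014,"tz": 0,"ax": 0,"ay": 0,"az": 0},
    {"jaw": 0.015,"tx": -0.028,"ty": -0.01,"tz": 0,"ax": 0,"ay": 0,"az": 0},
    {"jaw": 0.015,"tx": -0.0136,"ty": -0.0051,"tz": 0,"ax": 0,"ay": 0,"az": 0},
    {"jaw": 0.015,"tx": 0,"ty": 0,"tz": 0,"ax": 0,"ay": 0,"az": -8.5},
    {"jaw": 0.015,"tx": 0,"ty": 0,"tz": 0,"ax": 0,"ay": 0,"az": -8.5},
    {"jaw": 0.015,"tx": 0,"ty": 0,"tz": 0,"ax": 0,"ay": 0,"az": -8.5},
    {"jaw": 0.015,"tx": 0,"ty": 0,"tz": 0,"ax": 0,"ay": 0,"az": -8.5},
    {"jaw": 0.015,"tx": 0,"ty": 0,"tz": 0,"ax": 0,"ay": 0,"az": -0.7}
  ]
}}

```text
clock: 11.1
position: [0.509, -0.0875, 0.1351]
tool_rot: [0.0, 0.993, -0.119, -0.0]
force: [-0.2, -0.6, -1.0]
finger_gap: 0.278
gripper_force: 20.0
```

```bash
python3 -c "
from h import *
go(.5094,-.0863,.013,76.3)"
```

```text
{'t': 11.1, 'pos': array([ 0.509 , -0.0875,  0.1351]), 'q7': np.float64(-1.62), 'F': array([-0.2, -0.6, -1. ]), 'gap': 0.278, 'gf': 20.0, 'd': array([ 1.000e-01, -1.300e+00,  1.221e+02]), 'tilt': array([-0., -0.,  1.]), 'yaw_y': np.float64(-103.7), 'az': np.float64(-0.0)}
```

Emit:
{"name": "send_rows", "arguments": {
  "targets": [
    {"jaw": 0.015,"tx": 0,"ty": -0.001,"tz": 0.02,"ax": 0,"ay": 0,"az": 0},
    {"jaw": 0.015,"tx": 0,"ty": 0,"tz": 0.035,"ax": 0,"ay": 0,"az": 0},
    {"jaw": 0.015,"tx": 0,"ty": 0,"tz": 0.03,"ax": 0,"ay": 0,"az": 0},
    {"jaw": 0.015,"tx": 0,"ty": 0,"tz": 0.018,"ax": 0,"ay": 0,"az": 0},
    {"jaw": 0.015,"tx": 0,"ty": 0,"tz": 0.009,"ax": 0,"ay": 0,"az": 0},
    {"jaw": 0.015,"tx": 0,"ty": 0,"tz": 0.004,"ax": 0,"ay": 0,"az": 0},
    {"jaw": 0.015,"tx": 0,"ty": 0,"tz": 0.002,"ax": 0,"ay": 0,"az": 0},
    {"jaw": 0.015,"tx": 0,"ty": 0,"tz": 0.002,"ax": 0,"ay": 0,"az": 0},
    {"jaw": 0.015,"tx": 0,"ty": 0,"tz": 0,"ax": 0,"ay": 0,"az": 0},
    {"jaw": 0.015,"tx": 0,"ty": 0,"tz": 0,"ax": 0,"ay": 0,"az": 0},
    {"jaw": 0.015,"tx": 0,"ty": 0,"tz": 0,"ax": 0,"ay": 0,"az": 0}
  ]
}}

```text
clock: 12.2
position: [0.5094, -0.0853, 0.016]
tool_rot: [0.0, 0.993, -0.119, 0.0]
force: [0.6, -0.4, -1.2]
finger_gap: 0.281
gripper_force: 20.0
```

```bash
python3 -c "
from h import *
go(.5094,-.0863,.0125,76.3)"
```

```text
{'t': 12.2, 'pos': array([ 0.5094, -0.0853,  0.016 ]), 'q7': np.float64(-1.61), 'F': array([ 0.6, -0.4, -1.2]), 'gap': 0.281, 'gf': 20.0, 'd': array([0.2, 1. , 3.5]), 'tilt': array([-0.001,  0.   ,  1.   ]), 'yaw_y': np.float64(-103.7), 'az': np.float64(0.0)}
```

Emit:
{"name": "send_rows", "arguments": {
  "targets": [
    {"jaw": 0.015,"tx": 0,"ty": 0,"tz": 0.002,"ax": 0,"ay": 0,"az": 0},
    {"jaw": 0.015,"tx": 0,"ty": 0,"tz": 0.0015,"ax": 0,"ay": 0,"az": 0},
    {"jaw": 0.015,"tx": 0,"ty": 0,"tz": 0,"ax": 0,"ay": 0,"az": 0},
    {"jaw": 0.015,"tx": 0,"ty": 0,"tz": 0,"ax": 0,"ay": 0,"az": 0},
    {"jaw": 0.015,"tx": 0,"ty": 0,"tz": 0,"ax": 0,"ay": 0,"az": 0}
  ]
}}

```text
clock: 12.7
position: [0.5093, -0.0853, 0.0124]
tool_rot: [0.0, 0.993, -0.119, 0.0]
force: [-0.1, 0.9, 5.5]
finger_gap: 0.28
gripper_force: 20.0
```

Emit:
{"name": "send_rows", "arguments": {
  "targets": [
    {"jaw": 0.038,"tx": 0,"ty": 0,"tz": 0,"ax": 0,"ay": 0,"az": 0},
    {"jaw": 0.038,"tx": 0,"ty": 0,"tz": 0,"ax": 0,"ay": 0,"az": 0},
    {"jaw": 0.038,"tx": 0,"ty": 0,"tz": 0,"ax": 0,"ay": 0,"az": 0},
    {"jaw": 0.038,"tx": 0,"ty": 0,"tz": 0,"ax": 0,"ay": 0,"az": 0},
    {"jaw": 0.038,"tx": 0,"ty": 0,"tz": 0,"ax": 0,"ay": 0,"az": 0},
    {"jaw": 0.038,"tx": 0,"ty": 0,"tz": -0.01,"ax": 0,"ay": 0,"az": 0},
    {"jaw": 0.038,"tx": 0,"ty": 0,"tz": -0.03,"ax": 0,"ay": 0,"az": 0},
    {"jaw": 0.038,"tx": 0,"ty": 0,"tz": -0.04,"ax": 0,"ay": 0,"az": 0},
    {"jaw": 0.088,"tx": 0,"ty": 0,"tz": -0.04,"ax": 0,"ay": 0,"az": 0},
    {"jaw": 0.088,"tx": 0,"ty": 0,"tz": -0.02,"ax": 0,"ay": 0,"az": 0}
  ]
}}

```text
clock: 13.7
position: [0.5102, -0.0856, 0.1557]
tool_rot: [0.0, 0.993, -0.119, 0.002]
force: [-0.0, -1.1, -0.9]
finger_gap: 0.591
gripper_force: 0.0
```

```bash
python3 -c "
from h import *
go(.390,.257,.15,20.3)
from bench import r
c=r.capture('wrist');cv2.imwrite('pics/w5.png',c['img'][...,::-1])"
```

```text
{'t': 13.7, 'pos': array([ 0.5102, -0.0856,  0.1557]), 'q7': np.float64(-1.62), 'F': array([-0. , -1.1, -0.9]), 'gap': 0.591, 'gf': 0.0, 'd': array([-197.9, -304.4,    4.9]), 'tilt': array([-0.004,  0.001,  1.   ]), 'yaw_y': np.float64(-103.7), 'az': np.float64(56.0)}
```

View pics/w5.png

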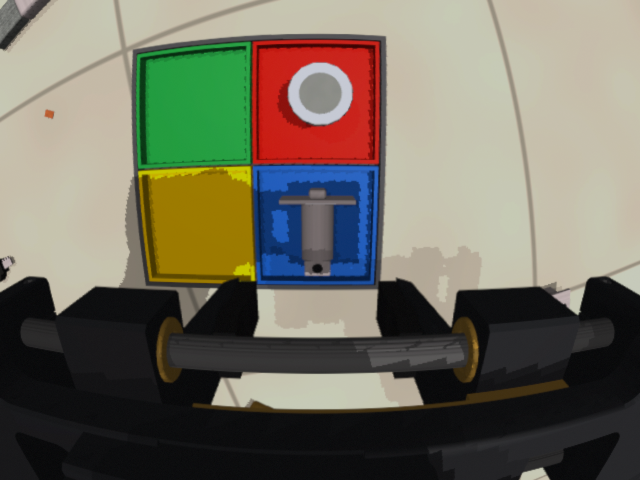

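Wrist view: the canister stands upright in the red tray (320,95) and the chrome latch lies flat in the blue tray (317,232). The strike plate is next. I'll turn by -124° to keep joint 7 in range.

Emit:
{"name": "send_rows", "arguments": {
  "targets": [
    {"jaw": 0.088,"tx": 0,"ty": 0,"tz": 0,"ax": 0,"ay": 0,"az": -8.5},
    {"jaw": 0.088,"tx": 0,"ty": 0,"tz": 0,"ax": 0,"ay": 0,"az": -8.5},
    {"jaw": 0.088,"tx": 0,"ty": 0,"tz": 0,"ax": 0,"ay": 0,"az": -8.5},
    {"jaw": 0.088,"tx": 0,"ty": 0,"tz": 0,"ax": 0,"ay": 0,"az": -8.5},
    {"jaw": 0.088,"tx": 0,"ty": 0,"tz": 0,"ax": 0,"ay": 0,"az": -8.5},
    {"jaw": 0.088,"tx": 0,"ty": 0,"tz": 0,"ax": 0,"ay": 0,"az": -8.5},
    {"jaw": 0.088,"tx": 0,"ty": 0,"tz": 0,"ax": 0,"ay": 0,"az": -8.5},
    {"jaw": 0.088,"tx": 0,"ty": 0,"tz": 0,"ax": 0,"ay": 0,"az": -8.5},
    {"jaw": 0.088,"tx": 0,"ty": 0,"tz": 0,"ax": 0,"ay": 0,"az": -8.5},
    {"jaw": 0.088,"tx": 0,"ty": 0,"tz": 0,"ax": 0,"ay": 0,"az": -8.5},
    {"jaw": 0.088,"tx": 0,"ty": 0,"tz": 0,"ax": 0,"ay": 0,"az": -8.5},
    {"jaw": 0.088,"tx": 0,"ty": 0,"tz": 0,"ax": 0,"ay": 0,"az": -8.5}
  ]
}}

```text
clock: 14.95
position: [0.5088, -0.0856, 0.1522]
tool_rot: [0.0, 0.715, 0.699, -0.0]
force: [-0.3, 0.2, -0.8]
finger_gap: 1.002
gripper_force: 0.0
```

Emit:
{"name": "send_rows", "arguments": {
  "targets": [
    {"jaw": 0.088,"tx": 0,"ty": 0,"tz": 0,"ax": 0,"ay": 0,"az": -8.5},
    {"jaw": 0.088,"tx": 0,"ty": 0,"tz": 0,"ax": 0,"ay": 0,"az": -8.5},
    {"jaw": 0.088,"tx": 0,"ty": 0,"tz": 0,"ax": 0,"ay": 0,"az": -5},
    {"jaw": 0.088,"tx": 0,"ty": 0,"tz": 0,"ax": 0,"ay": 0,"az": 0}
  ]
}}

```text
clock: 15.35
position: [0.5087, -0.0856, 0.152]
tool_rot: [-0.0, 0.571, 0.821, -0.0]
force: [-1.2, -0.3, 0.3]
finger_gap: 1.0
gripper_force: 0.0
```

```bash
python3 -c "
from h import *
go(.390,.257,.15,20.3)"
```

```text
{'t': 15.35, 'pos': array([ 0.5087, -0.0856,  0.152 ]), 'q7': np.float64(-0.18), 'F': array([-1.2, -0.3,  0.3]), 'gap': 1.0, 'gf': 0.0, 'd': array([362.5,   7.6,   2.1]), 'tilt': array([-0.,  0.,  1.]), 'yaw_y': np.float64(20.3), 'az': np.float64(0.0)}
```

Emit:
{"name": "send_rows", "arguments": {
  "targets": [
    {"jaw": 0.088,"tx": 0.025,"ty": 0.001,"tz": 0,"ax": 0,"ay": 0,"az": 0},
    {"jaw": 0.088,"tx": 0.04,"ty": 0.001,"tz": 0,"ax": 0,"ay": 0,"az": 0},
    {"jaw": 0.088,"tx": 0.045,"ty": 0.001,"tz": 0,"ax": 0,"ay": 0,"az": 0},
    {"jaw": 0.088,"tx": 0.045,"ty": 0.001,"tz": 0,"ax": 0,"ay": 0,"az": 0},
    {"jaw": 0.088,"tx": 0.045,"ty": 0.001,"tz": 0,"ax": 0,"ay": 0,"az": 0},
    {"jaw": 0.088,"tx": 0.045,"ty": 0.001,"tz": 0,"ax": 0,"ay": 0,"az": 0},
    {"jaw": 0.088,"tx": 0.045,"ty": 0.001,"tz": 0,"ax": 0,"ay": 0,"az": 0},
    {"jaw": 0.088,"tx": 0.045,"ty": 0.001,"tz": 0,"ax": 0,"ay": 0,"az": 0},
    {"jaw": 0.088,"tx": 0.0275,"ty": 0,"tz": 0,"ax": 0,"ay": 0,"az": 0},
    {"jaw": 0.088,"tx": 0,"ty": 0,"tz": 0,"ax": 0,"ay": 0,"az": 0}
  ]
}}

```text
clock: 16.35
position: [0.389, 0.2628, 0.1526]
tool_rot: [-0.001, 0.569, 0.822, 0.002]
force: [0.2, -0.2, -0.5]
finger_gap: 1.003
gripper_force: 0.0
```

```bash
python3 -c "
from h import *
go(.390,.257,.004,20.3)
from bench import r
c=r.capture('wrist');cv2.imwrite('pics/w6.png',c['img'][...,::-1])"
```

```text
{'t': 16.35, 'pos': array([0.389 , 0.2628, 0.1526]), 'q7': np.float64(-0.9), 'F': array([ 0.2, -0.2, -0.5]), 'gap': 1.003, 'gf': 0.0, 'd': array([ -6.4,  -1.5, 148.6]), 'tilt': array([-0.004, -0.002,  1.   ]), 'yaw_y': np.float64(20.6), 'az': np.float64(0.3)}
```

View pics/w6.png

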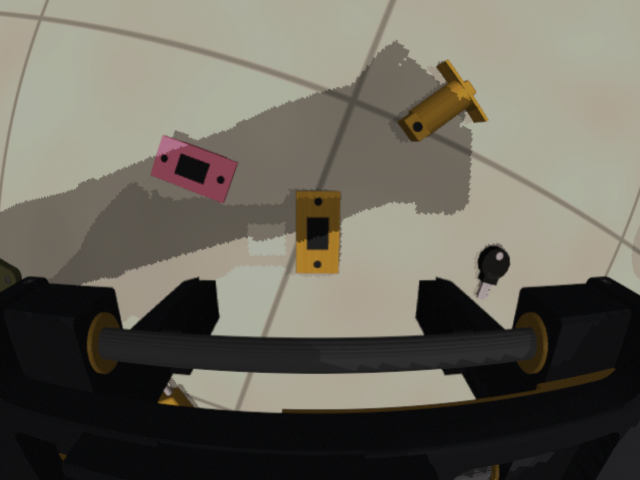

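The brass strike plate is centred and aligned at (318,232). The pink one is at (195,168), the brass latch at (440,100) and the key at (490,265). I'll go down with the jaws partly closed to clear the pink one.

Emit:
{"name": "send_rows", "arguments": {
  "targets": [
    {"jaw": 0.06,"tx": 0,"ty": 0,"tz": 0,"ax": 0,"ay": 0,"az": 0},
    {"jaw": 0.06,"tx": 0,"ty": 0,"tz": 0.03,"ax": 0,"ay": 0,"az": 0},
    {"jaw": 0.06,"tx": 0,"ty": 0,"tz": 0.04,"ax": 0,"ay": 0,"az": 0},
    {"jaw": 0.06,"tx": 0,"ty": 0,"tz": 0.03,"ax": 0,"ay": 0,"az": 0},
    {"jaw": 0.06,"tx": 0,"ty": 0,"tz": 0,"ax": 0,"ay": 0,"az": 0},
    {"jaw": 0.06,"tx": 0,"ty": 0,"tz": 0,"ax": 0,"ay": 0,"az": 0}
  ]
}}

```text
clock: 17.0
position: [0.391, 0.2561, 0.0522]
tool_rot: [0.0, 0.572, 0.82, -0.001]
force: [-0.5, -0.0, 0.3]
finger_gap: 0.68
gripper_force: 0.0
```

```bash
python3 -c "
from h import *
go(.390,.257,.005,20.3)"
```

```text
{'t': 17.0, 'pos': array([0.391 , 0.2561, 0.0522]), 'q7': np.float64(-1.05), 'F': array([-0.5, -0. ,  0.3]), 'gap': 0.68, 'gf': 0.0, 'd': array([ 1.3, -0.6, 47.2]), 'tilt': array([0.002, 0.001, 1.   ]), 'yaw_y': np.float64(20.2), 'az': np.float64(-0.1)}
```

Emit:
{"name": "send_rows", "arguments": {
  "targets": [
    {"jaw": 0.06,"tx": 0.001,"ty": 0,"tz": 0.02,"ax": 0,"ay": 0,"az": 0},
    {"jaw": 0.06,"tx": 0,"ty": 0,"tz": 0.017,"ax": 0,"ay": 0,"az": 0},
    {"jaw": 0.06,"tx": 0,"ty": 0,"tz": 0.007,"ax": 0,"ay": 0,"az": 0},
    {"jaw": 0.06,"tx": 0,"ty": 0,"tz": 0.003,"ax": 0,"ay": 0,"az": 0},
    {"jaw": 0.025,"tx": 0,"ty": 0,"tz": 0,"ax": 0,"ay": 0,"az": 0},
    {"jaw": 0.025,"tx": 0,"ty": 0,"tz": 0,"ax": 0,"ay": 0,"az": 0},
    {"jaw": 0.025,"tx": 0,"ty": 0,"tz": 0,"ax": 0,"ay": 0,"az": 0},
    {"jaw": 0.025,"tx": 0,"ty": 0,"tz": 0,"ax": 0,"ay": 0,"az": 0},
    {"jaw": 0.025,"tx": 0,"ty": 0,"tz": 0,"ax": 0,"ay": 0,"az": 0},
    {"jaw": 0.025,"tx": 0,"ty": 0,"tz": 0,"ax": 0,"ay": 0,"az": 0},
    {"jaw": 0.025,"tx": 0,"ty": 0,"tz": 0,"ax": 0,"ay": 0,"az": 0}
  ]
}}

```text
clock: 18.1
position: [0.391, 0.2584, 0.0057]
tool_rot: [0.0, 0.571, 0.821, 0.001]
force: [-0.6, 0.7, 7.2]
finger_gap: 0.377
gripper_force: 20.0
```

```bash
python3 -c "
from h import *
go(.5343,.011,.135,76.3)"
```

```text
{'t': 18.1, 'pos': array([0.391 , 0.2584, 0.0057]), 'q7': np.float64(-1.23), 'F': array([-0.6,  0.7,  7.2]), 'gap': 0.377, 'gf': 20.0, 'd': array([-281.8,   48.8, -129.2]), 'tilt': array([ 0.   , -0.001,  1.   ]), 'yaw_y': np.float64(20.3), 'az': np.float64(-56.0)}
```

Emit:
{"name": "send_rows", "arguments": {
  "targets": [
    {"jaw": 0.025,"tx": 0,"ty": 0,"tz": -0.01,"ax": 0,"ay": 0,"az": 0},
    {"jaw": 0.025,"tx": 0,"ty": 0,"tz": -0.025,"ax": 0,"ay": 0,"az": 0},
    {"jaw": 0.025,"tx": 0,"ty": 0,"tz": -0.035,"ax": 0,"ay": 0,"az": 0},
    {"jaw": 0.025,"tx": 0,"ty": 0,"tz": -0.035,"ax": 0,"ay": 0,"az": 0},
    {"jaw": 0.025,"tx": 0,"ty": 0,"tz": -0.02,"ax": 0,"ay": 0,"az": 0},
    {"jaw": 0.025,"tx": 0,"ty": 0,"tz": -0.005,"ax": 0,"ay": 0,"az": 0}
  ]
}}

```text
clock: 18.7
position: [0.3912, 0.2587, 0.1369]
tool_rot: [0.0, 0.572, 0.821, 0.002]
force: [0.9, -0.1, -1.4]
finger_gap: 0.378
gripper_force: 20.0
```

Emit:
{"name": "send_rows", "arguments": {
  "targets": [
    {"jaw": 0.025,"tx": -0.018,"ty": 0.003,"tz": 0,"ax": 0,"ay": 0,"az": 0},
    {"jaw": 0.025,"tx": -0.034,"ty": 0.006,"tz": 0,"ax": 0,"ay": 0,"az": 0},
    {"jaw": 0.025,"tx": -0.04,"ty": 0.007,"tz": 0,"ax": 0,"ay": 0,"az": 0},
    {"jaw": 0.025,"tx": -0.04,"ty": 0.007,"tz": 0,"ax": 0,"ay": 0,"az": 0},
    {"jaw": 0.025,"tx": -0.04,"ty": 0.007,"tz": 0,"ax": 0,"ay": 0,"az": 0},
    {"jaw": 0.025,"tx": -0.04,"ty": 0.007,"tz": 0,"ax": 0,"ay": 0,"az": 0},
    {"jaw": 0.025,"tx": -0.034,"ty": 0.006,"tz": 0,"ax": 0,"ay": 0,"az": 0},
    {"jaw": 0.025,"tx": -0.025,"ty": 0.004,"tz": 0,"ax": 0,"ay": 0,"az": 0},
    {"jaw": 0.025,"tx": -0.011,"ty": 0.002,"tz": 0,"ax": 0,"ay": 0,"az": 0}
  ]
}}

```text
clock: 19.6
position: [0.5344, 0.0075, 0.1335]
tool_rot: [-0.0, 0.573, 0.82, -0.001]
force: [0.2, 0.7, -0.3]
finger_gap: 0.381
gripper_force: 20.0
```

Emit:
{"name": "send_rows", "arguments": {
  "targets": [
    {"jaw": 0.025,"tx": 0,"ty": 0,"tz": 0,"ax": 0,"ay": 0,"az": -8},
    {"jaw": 0.025,"tx": 0,"ty": 0,"tz": 0,"ax": 0,"ay": 0,"az": -8},
    {"jaw": 0.025,"tx": 0,"ty": 0,"tz": 0,"ax": 0,"ay": 0,"az": -8},
    {"jaw": 0.025,"tx": 0,"ty": 0,"tz": 0,"ax": 0,"ay": 0,"az": -8},
    {"jaw": 0.025,"tx": 0,"ty": 0,"tz": 0,"ax": 0,"ay": 0,"az": -8},
    {"jaw": 0.025,"tx": 0,"ty": 0,"tz": 0,"ax": 0,"ay": 0,"az": -8},
    {"jaw": 0.025,"tx": 0,"ty": 0,"tz": 0,"ax": 0,"ay": 0,"az": -8},
    {"jaw": 0.025,"tx": 0,"ty": 0,"tz": 0,"ax": 0,"ay": 0,"az": 0},
    {"jaw": 0.025,"tx": 0,"ty": 0,"tz": 0,"ax": 0,"ay": 0,"az": 0}
  ]
}}

```text
clock: 20.5
position: [0.5337, 0.0118, 0.1345]
tool_rot: [-0.001, 0.12, 0.993, 0.0]
force: [-0.9, -0.6, -0.4]
finger_gap: 0.377
gripper_force: 20.0
```

```bash
python3 -c "
from h import *
go(.5343,.011,.013,76.3)"
```

```text
{'t': 20.5, 'pos': array([0.5337, 0.0118, 0.1345]), 'q7': np.float64(0.35), 'F': array([-0.9, -0.6, -0.4]), 'gap': 0.377, 'gf': 20.0, 'd': array([ -0.9,  -0.6, 121.5]), 'tilt': array([-0.001, -0.   ,  1.   ]), 'yaw_y': np.float64(76.2), 'az': np.float64(-0.1)}
```

Emit:
{"name": "send_rows", "arguments": {
  "targets": [
    {"jaw": 0.025,"tx": -0.001,"ty": 0,"tz": 0.02,"ax": 0,"ay": 0,"az": 0},
    {"jaw": 0.025,"tx": 0,"ty": 0,"tz": 0.035,"ax": 0,"ay": 0,"az": 0},
    {"jaw": 0.025,"tx": 0,"ty": 0,"tz": 0.03,"ax": 0,"ay": 0,"az": 0},
    {"jaw": 0.025,"tx": 0,"ty": 0,"tz": 0.018,"ax": 0,"ay": 0,"az": 0},
    {"jaw": 0.025,"tx": 0,"ty": 0,"tz": 0.009,"ax": 0,"ay": 0,"az": 0},
    {"jaw": 0.025,"tx": 0,"ty": 0,"tz": 0.004,"ax": 0,"ay": 0,"az": 0},
    {"jaw": 0.025,"tx": 0,"ty": 0,"tz": 0.002,"ax": 0,"ay": 0,"az": 0},
    {"jaw": 0.025,"tx": 0,"ty": 0,"tz": 0.001,"ax": 0,"ay": 0,"az": 0},
    {"jaw": 0.025,"tx": 0,"ty": 0,"tz": 0,"ax": 0,"ay": 0,"az": 0},
    {"jaw": 0.025,"tx": 0,"ty": 0,"tz": 0,"ax": 0,"ay": 0,"az": 0},
    {"jaw": 0.025,"tx": 0,"ty": 0,"tz": 0,"ax": 0,"ay": 0,"az": 0}
  ]
}}

```text
clock: 21.6
position: [0.5355, 0.0106, 0.0164]
tool_rot: [0.0, 0.119, 0.993, 0.0]
force: [0.3, -0.8, -0.5]
finger_gap: 0.377
gripper_force: 20.0
```

```bash
python3 -c "
from h import *
go(.5343,.011,.0128,76.3)"
```

```text
{'t': 21.6, 'pos': array([0.5355, 0.0106, 0.0164]), 'q7': np.float64(0.14), 'F': array([ 0.3, -0.8, -0.5]), 'gap': 0.377, 'gf': 20.0, 'd': array([1.3, 0.1, 3.6]), 'tilt': array([ 0.001, -0.   ,  1.   ]), 'yaw_y': np.float64(76.3), 'az': np.float64(0.0)}
```

Emit:
{"name": "send_rows", "arguments": {
  "targets": [
    {"jaw": 0.025,"tx": 0,"ty": 0,"tz": 0.002,"ax": 0,"ay": 0,"az": 0},
    {"jaw": 0.025,"tx": 0,"ty": 0,"tz": 0.0017,"ax": 0,"ay": 0,"az": 0},
    {"jaw": 0.025,"tx": 0,"ty": 0,"tz": 0,"ax": 0,"ay": 0,"az": 0},
    {"jaw": 0.025,"tx": 0,"ty": 0,"tz": 0,"ax": 0,"ay": 0,"az": 0},
    {"jaw": 0.025,"tx": 0,"ty": 0,"tz": 0,"ax": 0,"ay": 0,"az": 0}
  ]
}}

```text
clock: 22.1
position: [0.5354, 0.0106, 0.0128]
tool_rot: [0.0, 0.119, 0.993, -0.0]
force: [-1.1, -0.6, 5.4]
finger_gap: 0.382
gripper_force: 20.0
```

Emit:
{"name": "send_rows", "arguments": {
  "targets": [
    {"jaw": 0.045,"tx": 0,"ty": 0,"tz": 0,"ax": 0,"ay": 0,"az": 0},
    {"jaw": 0.045,"tx": 0,"ty": 0,"tz": 0,"ax": 0,"ay": 0,"az": 0},
    {"jaw": 0.045,"tx": 0,"ty": 0,"tz": 0,"ax": 0,"ay": 0,"az": 0},
    {"jaw": 0.045,"tx": 0,"ty": 0,"tz": 0,"ax": 0,"ay": 0,"az": 0},
    {"jaw": 0.045,"tx": 0,"ty": 0,"tz": 0,"ax": 0,"ay": 0,"az": 0},
    {"jaw": 0.045,"tx": 0,"ty": 0,"tz": -0.01,"ax": 0,"ay": 0,"az": 0},
    {"jaw": 0.045,"tx": 0,"ty": 0,"tz": -0.03,"ax": 0,"ay": 0,"az": 0},
    {"jaw": 0.045,"tx": 0,"ty": 0,"tz": -0.04,"ax": 0,"ay": 0,"az": 0},
    {"jaw": 0.06,"tx": 0,"ty": 0,"tz": -0.04,"ax": 0,"ay": 0,"az": 0},
    {"jaw": 0.06,"tx": 0,"ty": 0,"tz": -0.02,"ax": 0,"ay": 0,"az": 0}
  ]
}}

```text
clock: 23.1
position: [0.5363, 0.0116, 0.1561]
tool_rot: [0.002, 0.119, 0.993, 0.001]
force: [-0.6, 0.9, -0.1]
finger_gap: 0.666
gripper_force: 0.0
```

```bash
python3 -c "
from h import *
go(.549,.287,.15,6)
from bench import r
c=r.capture('top');np.savez('top1.npz',**c)
P=cloud(c);pts,_=find(P,(210,218),.004,zmax=.02);X=pts[:,:2];hsv=cv2.cvtColor(c['img'],cv2.COLOR_RGB2GRAY)
g=hsv[196:240,188:232];t=(g<60).astype(np.uint8);n,L,S,C=cv2.connectedComponentsWithStats(t);k=1+np.argmax(S[1:,4]);ct,_=cv2.findContours((L==k).astype(np.uint8),0,2)
ce,rad=cv2.minEnclosingCircle(ct[0]);print(S[k],C[k],ce,rad,cast(c,[C[k]+[188,196]],.011),X.mean(0),len(X))
far=X[X[:,1]<X[:,1].min()+.012].mean(0);print('tip',far)"
```

```text
{'t': 23.1, 'pos': array([0.5363, 0.0116, 0.1561]), 'q7': np.float64(0.4), 'F': array([-0.6,  0.9, -0.1]), 'gap': 0.666, 'gf': 0.0, 'd': array([ 52.6, 270.6,   6.5]), 'tilt': array([ 0.004, -0.002,  1.   ]), 'yaw_y': np.float64(76.4), 'az': np.float64(70.4)}
[16 18 11 10 73] [20.7260274  22.34246575] (20.714284896850586, 22.071428298950195) 5.626659870147705 [[0.54751038 0.28159471 0.011     ]] [0.54912936 0.27961492] 162
tip [0.55329379 0.25532691]
```

Emit:
{"name": "send_rows", "arguments": {
  "targets": [
    {"jaw": 0.06,"tx": 0.005,"ty": 0.025,"tz": 0,"ax": 0,"ay": 0,"az": 0},
    {"jaw": 0.06,"tx": 0.0085,"ty": 0.043,"tz": 0,"ax": 0,"ay": 0,"az": 0},
    {"jaw": 0.06,"tx": 0.0085,"ty": 0.043,"tz": 0,"ax": 0,"ay": 0,"az": 0},
    {"jaw": 0.06,"tx": 0.0085,"ty": 0.043,"tz": 0,"ax": 0,"ay": 0,"az": 0},
    {"jaw": 0.06,"tx": 0.0085,"ty": 0.043,"tz": 0,"ax": 0,"ay": 0,"az": 0},
    {"jaw": 0.06,"tx": 0.0085,"ty": 0.043,"tz": 0,"ax": 0,"ay": 0,"az": 0},
    {"jaw": 0.06,"tx": 0.005,"ty": 0.0265,"tz": 0,"ax": 0,"ay": 0,"az": 0}
  ]
}}

```text
clock: 23.85
position: [0.546, 0.2865, 0.1529]
tool_rot: [-0.0, 0.117, 0.993, 0.001]
force: [0.1, 0.4, -0.1]
finger_gap: 0.682
gripper_force: 0.0
```

Emit:
{"name": "send_rows", "arguments": {
  "targets": [
    {"jaw": 0.06,"tx": 0,"ty": 0,"tz": 0,"ax": 0,"ay": 0,"az": 8.5},
    {"jaw": 0.06,"tx": 0,"ty": 0,"tz": 0,"ax": 0,"ay": 0,"az": 8.5},
    {"jaw": 0.06,"tx": 0,"ty": 0,"tz": 0,"ax": 0,"ay": 0,"az": 8.5},
    {"jaw": 0.06,"tx": 0,"ty": 0,"tz": 0,"ax": 0,"ay": 0,"az": 8.5},
    {"jaw": 0.06,"tx": 0,"ty": 0,"tz": 0,"ax": 0,"ay": 0,"az": 8.5},
    {"jaw": 0.06,"tx": 0,"ty": 0,"tz": 0,"ax": 0,"ay": 0,"az": 8.5},
    {"jaw": 0.06,"tx": 0,"ty": 0,"tz": 0,"ax": 0,"ay": 0,"az": 8.5},
    {"jaw": 0.06,"tx": 0,"ty": 0,"tz": 0,"ax": 0,"ay": 0,"az": 8.5},
    {"jaw": 0.06,"tx": 0,"ty": 0,"tz": 0,"ax": 0,"ay": 0,"az": 2},
    {"jaw": 0.06,"tx": 0,"ty": 0,"tz": 0,"ax": 0,"ay": 0,"az": 0},
    {"jaw": 0.06,"tx": 0,"ty": 0,"tz": 0,"ax": 0,"ay": 0,"az": 0}
  ]
}}

```text
clock: 24.95
position: [0.5471, 0.282, 0.1523]
tool_rot: [-0.0, 0.666, 0.746, -0.0]
force: [0.3, -0.7, 0.4]
finger_gap: 0.681
gripper_force: 0.0
```

```bash
cat > wk.py <<'E'
from h import *
from bench import r
def wray(c,s,uv,z):
    K=c["intrinsics"];p=np.array(uv,float)-[K[0,2],K[1,2]];rr=np.hypot(*p);th=rr/K[0,0]
    d=np.r_[p/max(rr,1e-9)*np.sin(th),np.cos(th)];q=s["tool_rot"];M=R.from_quat(np.r_[q[1:],q[0]]).as_matrix()
    o=M@c["mount"][:3,3]+s["position"];w=M@c["mount"][:3,:3]@d
    return o+w*(z-o[2])/w[2]
E
python3 -c "
from wk import *
go(.548,.283,.004,7)
s=r.read_state();c=r.capture('wrist');cv2.imwrite('pics/w7.png',c['img'][...,::-1])
g=cv2.cvtColor(c['img'],cv2.COLOR_RGB2GRAY)[190:272,240:400]
L=(g<75).astype(np.uint8);n,L,S,C=cv2.connectedComponentsWithStats(L)
for k in range(1,n):
  if S[k,4]>60:
    u=C[k]+[240,190];print(S[k],u,wray(c,s,u,.011))"
```

```text
{'t': 24.95, 'pos': array([0.5471, 0.282 , 0.1523]), 'q7': np.float64(-0.92), 'F': array([ 0.3, -0.7,  0.4]), 'gap': 0.681, 'gf': 0.0, 'd': array([  0.9,   1.1, 148.3]), 'tilt': array([0., 0., 1.]), 'yaw_y': np.float64(6.5), 'az': np.float64(-0.5)}
[  63    9   37   44 1180] [321.35932203 220.29491525] [0.55067113 0.2877086  0.011     ]
```

View pics/w7.png

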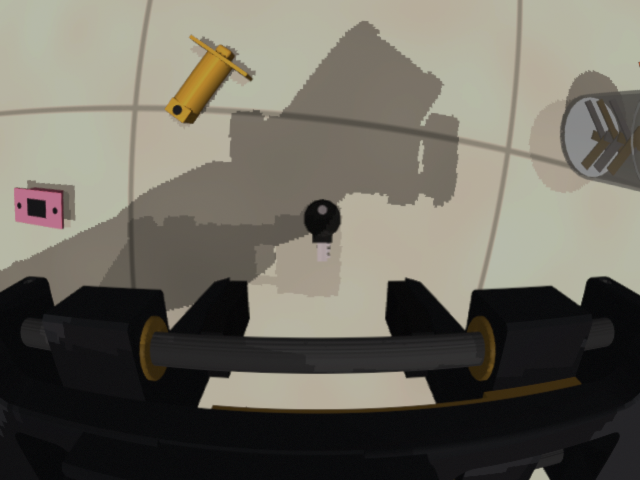

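The black-covered key's round bow is at (322,217) with the blade straight below it, so it is aligned. It needs about 6 mm in x and 4 mm in y before I grip.

Emit:
{"name": "send_rows", "arguments": {
  "targets": [
    {"jaw": 0.06,"tx": 0.006,"ty": 0.004,"tz": 0.03,"ax": 0,"ay": 0,"az": 0},
    {"jaw": 0.06,"tx": 0,"ty": 0,"tz": 0.04,"ax": 0,"ay": 0,"az": 0},
    {"jaw": 0.06,"tx": 0,"ty": 0,"tz": 0.04,"ax": 0,"ay": 0,"az": 0},
    {"jaw": 0.06,"tx": 0,"ty": 0,"tz": 0.025,"ax": 0,"ay": 0,"az": 0},
    {"jaw": 0.06,"tx": 0,"ty": 0,"tz": 0.01,"ax": 0,"ay": 0,"az": 0},
    {"jaw": 0.06,"tx": 0,"ty": 0,"tz": 0.0035,"ax": 0,"ay": 0,"az": 0},
    {"jaw": 0.06,"tx": 0,"ty": 0,"tz": 0,"ax": 0,"ay": 0,"az": 0},
    {"jaw": 0.06,"tx": 0,"ty": 0,"tz": 0,"ax": 0,"ay": 0,"az": 0}
  ]
}}

```text
clock: 25.8
position: [0.5515, 0.2891, 0.0053]
tool_rot: [0.0, 0.667, 0.745, 0.001]
force: [-0.2, -0.0, 1.3]
finger_gap: 0.682
gripper_force: 0.0
```

Emit:
{"name": "send_rows", "arguments": {
  "targets": [
    {"jaw": 0.02,"tx": 0,"ty": 0,"tz": 0,"ax": 0,"ay": 0,"az": 0},
    {"jaw": 0.02,"tx": 0,"ty": 0,"tz": 0,"ax": 0,"ay": 0,"az": 0},
    {"jaw": 0.02,"tx": 0,"ty": 0,"tz": 0,"ax": 0,"ay": 0,"az": 0},
    {"jaw": 0.02,"tx": 0,"ty": 0,"tz": 0,"ax": 0,"ay": 0,"az": 0},
    {"jaw": 0.02,"tx": 0,"ty": 0,"tz": 0,"ax": 0,"ay": 0,"az": 0},
    {"jaw": 0.02,"tx": 0,"ty": 0,"tz": 0,"ax": 0,"ay": 0,"az": 0},
    {"jaw": 0.02,"tx": 0,"ty": 0,"tz": 0,"ax": 0,"ay": 0,"az": 0},
    {"jaw": 0.02,"tx": 0,"ty": 0,"tz": 0,"ax": 0,"ay": 0,"az": 0}
  ],
  "force": 12
}}

```text
clock: 26.6
position: [0.5507, 0.2885, 0.004]
tool_rot: [0.0, 0.667, 0.745, 0.0]
force: [-1.0, -2.3, 3.7]
finger_gap: 0.335
gripper_force: 12.0
```

```bash
python3 -c "
from h import *
go(.629,-.014,.13,76.3)"
```

```text
{'t': 26.6, 'pos': array([0.5507, 0.2885, 0.004 ]), 'q7': np.float64(-1.04), 'F': array([-1. , -2.3,  3.7]), 'gap': 0.335, 'gf': 12.0, 'd': array([-309.3,   44.6, -126. ]), 'tilt': array([ 0., -0.,  1.]), 'yaw_y': np.float64(6.3), 'az': np.float64(-70.0)}
```

Emit:
{"name": "send_rows", "arguments": {
  "targets": [
    {"jaw": 0.02,"tx": 0,"ty": 0,"tz": -0.01,"ax": 0,"ay": 0,"az": 0},
    {"jaw": 0.02,"tx": 0,"ty": 0,"tz": -0.025,"ax": 0,"ay": 0,"az": 0},
    {"jaw": 0.02,"tx": 0,"ty": 0,"tz": -0.035,"ax": 0,"ay": 0,"az": 0},
    {"jaw": 0.02,"tx": 0,"ty": 0,"tz": -0.035,"ax": 0,"ay": 0,"az": 0},
    {"jaw": 0.02,"tx": 0,"ty": 0,"tz": -0.02,"ax": 0,"ay": 0,"az": 0}
  ]
}}

```text
clock: 27.1
position: [0.5513, 0.2893, 0.1319]
tool_rot: [0.0, 0.667, 0.745, 0.002]
force: [0.1, -0.5, -0.4]
finger_gap: 0.33
gripper_force: 12.0
```

Emit:
{"name": "send_rows", "arguments": {
  "targets": [
    {"jaw": 0.02,"tx": -0.018,"ty": 0.002,"tz": 0,"ax": 0,"ay": 0,"az": 0},
    {"jaw": 0.02,"tx": -0.034,"ty": 0.004,"tz": 0,"ax": 0,"ay": 0,"az": 0},
    {"jaw": 0.02,"tx": -0.04,"ty": 0.005,"tz": 0,"ax": 0,"ay": 0,"az": 0},
    {"jaw": 0.02,"tx": -0.04,"ty": 0.005,"tz": 0,"ax": 0,"ay": 0,"az": 0},
    {"jaw": 0.02,"tx": -0.04,"ty": 0.005,"tz": 0,"ax": 0,"ay": 0,"az": 0},
    {"jaw": 0.02,"tx": -0.04,"ty": 0.005,"tz": 0,"ax": 0,"ay": 0,"az": 0},
    {"jaw": 0.02,"tx": -0.04,"ty": 0.005,"tz": 0,"ax": 0,"ay": 0,"az": 0},
    {"jaw": 0.02,"tx": -0.031,"ty": 0.003,"tz": 0,"ax": 0,"ay": 0,"az": 0},
    {"jaw": 0.02,"tx": -0.0224,"ty": 0.003,"tz": 0,"ax": 0,"ay": 0,"az": 0}
  ]
}}

```text
clock: 28.0
position: [0.621, -0.0147, 0.1289]
tool_rot: [0.0, 0.668, 0.744, -0.001]
force: [0.5, 1.0, -0.7]
finger_gap: 0.332
gripper_force: 12.0
```

Emit:
{"name": "send_rows", "arguments": {
  "targets": [
    {"jaw": 0.02,"tx": 0,"ty": 0,"tz": 0,"ax": 0,"ay": 0,"az": -8},
    {"jaw": 0.02,"tx": 0,"ty": 0,"tz": 0,"ax": 0,"ay": 0,"az": -8},
    {"jaw": 0.02,"tx": 0,"ty": 0,"tz": 0,"ax": 0,"ay": 0,"az": -8},
    {"jaw": 0.02,"tx": 0,"ty": 0,"tz": 0,"ax": 0,"ay": 0,"az": -8},
    {"jaw": 0.02,"tx": 0,"ty": 0,"tz": 0,"ax": 0,"ay": 0,"az": -8},
    {"jaw": 0.02,"tx": 0,"ty": 0,"tz": 0,"ax": 0,"ay": 0,"az": -8},
    {"jaw": 0.02,"tx": 0,"ty": 0,"tz": 0,"ax": 0,"ay": 0,"az": -8},
    {"jaw": 0.02,"tx": 0,"ty": 0,"tz": 0,"ax": 0,"ay": 0,"az": -8},
    {"jaw": 0.02,"tx": 0,"ty": 0,"tz": 0,"ax": 0,"ay": 0,"az": -6},
    {"jaw": 0.02,"tx": 0,"ty": 0,"tz": 0,"ax": 0,"ay": 0,"az": 0},
    {"jaw": 0.02,"tx": 0,"ty": 0,"tz": 0,"ax": 0,"ay": 0,"az": 0}
  ]
}}

```text
clock: 29.1
position: [0.6209, -0.0111, 0.129]
tool_rot: [-0.0, 0.12, 0.993, -0.0]
force: [-0.2, 0.6, 0.2]
finger_gap: 0.331
gripper_force: 12.0
```

```bash
python3 -c "
from wk import *
go(.621,-.011,.0115,76.3)
c=r.capture('wrist');cv2.imwrite('pics/w8.png',c['img'][...,::-1])"
```

```text
{'t': 29.1, 'pos': array([ 0.6209, -0.0111,  0.129 ]), 'q7': np.float64(0.54), 'F': array([-0.2,  0.6,  0.2]), 'gap': 0.331, 'gf': 12.0, 'd': array([-1.000e-01,  2.000e-01,  1.175e+02]), 'tilt': array([-0.,  0.,  1.]), 'yaw_y': np.float64(76.2), 'az': np.float64(-0.1)}
```

View pics/w8.png

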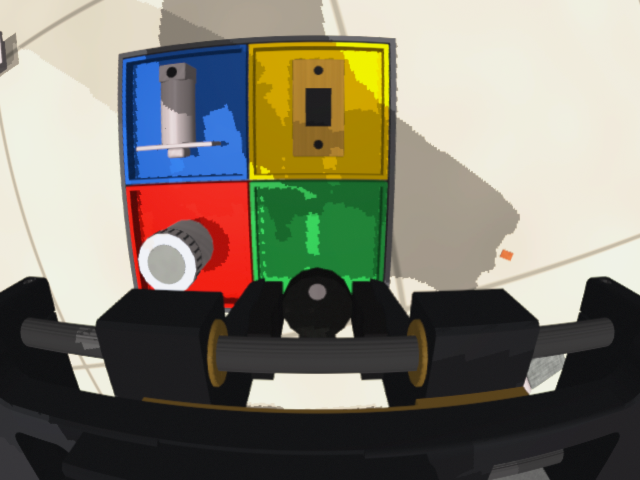

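The key is held flat at (317,300) over the green tray. The strike plate is good in yellow (318,107), and the latch and canister are still in place. I'll lower it.

Emit:
{"name": "send_rows", "arguments": {
  "targets": [
    {"jaw": 0.02,"tx": 0,"ty": 0,"tz": 0.02,"ax": 0,"ay": 0,"az": 0},
    {"jaw": 0.02,"tx": 0,"ty": 0,"tz": 0.033,"ax": 0,"ay": 0,"az": 0},
    {"jaw": 0.02,"tx": 0,"ty": 0,"tz": 0.03,"ax": 0,"ay": 0,"az": 0},
    {"jaw": 0.02,"tx": 0,"ty": 0,"tz": 0.017,"ax": 0,"ay": 0,"az": 0},
    {"jaw": 0.02,"tx": 0,"ty": 0,"tz": 0.009,"ax": 0,"ay": 0,"az": 0},
    {"jaw": 0.02,"tx": 0,"ty": 0,"tz": 0.004,"ax": 0,"ay": 0,"az": 0},
    {"jaw": 0.02,"tx": 0,"ty": 0,"tz": 0.002,"ax": 0,"ay": 0,"az": 0},
    {"jaw": 0.02,"tx": 0,"ty": 0,"tz": 0,"ax": 0,"ay": 0,"az": 0},
    {"jaw": 0.02,"tx": 0,"ty": 0,"tz": 0,"ax": 0,"ay": 0,"az": 0},
    {"jaw": 0.02,"tx": 0,"ty": 0,"tz": 0,"ax": 0,"ay": 0,"az": 0}
  ]
}}

```text
clock: 30.15
position: [0.6214, -0.011, 0.0146]
tool_rot: [0.001, 0.119, 0.993, 0.0]
force: [0.4, 0.0, -1.0]
finger_gap: 0.335
gripper_force: 12.0
```

```bash
python3 -c "
from h import *
go(.621,-.011,.011,76.3)"
```

```text
{'t': 30.15, 'pos': array([ 0.6214, -0.011 ,  0.0146]), 'q7': np.float64(0.42), 'F': array([ 0.4,  0. , -1. ]), 'gap': 0.335, 'gf': 12.0, 'd': array([ 0.4, -0.1,  3.6]), 'tilt': array([ 0.001, -0.   ,  1.   ]), 'yaw_y': np.float64(76.3), 'az': np.float64(0.0)}
```

Emit:
{"name": "send_rows", "arguments": {
  "targets": [
    {"jaw": 0.02,"tx": 0,"ty": 0,"tz": 0.002,"ax": 0,"ay": 0,"az": 0},
    {"jaw": 0.02,"tx": 0,"ty": 0,"tz": 0.0015,"ax": 0,"ay": 0,"az": 0},
    {"jaw": 0.02,"tx": 0,"ty": 0,"tz": 0,"ax": 0,"ay": 0,"az": 0},
    {"jaw": 0.02,"tx": 0,"ty": 0,"tz": 0,"ax": 0,"ay": 0,"az": 0},
    {"jaw": 0.02,"tx": 0,"ty": 0,"tz": 0,"ax": 0,"ay": 0,"az": 0}
  ]
}}

```text
clock: 30.65
position: [0.6212, -0.011, 0.011]
tool_rot: [0.0, 0.119, 0.993, -0.0]
force: [-2.4, -0.5, 5.5]
finger_gap: 0.336
gripper_force: 12.0
```

Emit:
{"name": "send_rows", "arguments": {
  "targets": [
    {"jaw": 0.042,"tx": 0,"ty": 0,"tz": 0,"ax": 0,"ay": 0,"az": 0},
    {"jaw": 0.042,"tx": 0,"ty": 0,"tz": 0,"ax": 0,"ay": 0,"az": 0},
    {"jaw": 0.042,"tx": 0,"ty": 0,"tz": 0,"ax": 0,"ay": 0,"az": 0},
    {"jaw": 0.042,"tx": 0,"ty": 0,"tz": 0,"ax": 0,"ay": 0,"az": 0},
    {"jaw": 0.042,"tx": 0,"ty": 0,"tz": 0,"ax": 0,"ay": 0,"az": 0},
    {"jaw": 0.042,"tx": 0,"ty": 0,"tz": -0.01,"ax": 0,"ay": 0,"az": 0},
    {"jaw": 0.042,"tx": 0,"ty": 0,"tz": -0.03,"ax": 0,"ay": 0,"az": 0},
    {"jaw": 0.042,"tx": 0,"ty": 0,"tz": -0.04,"ax": 0,"ay": 0,"az": 0},
    {"jaw": 0.042,"tx": 0,"ty": 0,"tz": -0.045,"ax": 0,"ay": 0,"az": 0},
    {"jaw": 0.042,"tx": 0,"ty": 0,"tz": -0.045,"ax": 0,"ay": 0,"az": 0},
    {"jaw": 0.042,"tx": 0,"ty": 0,"tz": -0.03,"ax": 0,"ay": 0,"az": 0},
    {"jaw": 0.042,"tx": 0,"ty": 0,"tz": 0,"ax": 0,"ay": 0,"az": 0}
  ]
}}

```text
clock: 31.85
position: [0.6235, -0.0095, 0.2161]
tool_rot: [0.004, 0.119, 0.993, 0.001]
force: [0.8, -0.4, 0.3]
finger_gap: 0.477
gripper_force: 0.0
```

Emit:
{"name": "send_rows", "arguments": {
  "targets": [
    {"jaw": 0.042,"tx": 0.025,"ty": 0,"tz": 0,"ax": 0,"ay": 0,"az": 0},
    {"jaw": 0.042,"tx": 0.035,"ty": 0,"tz": 0,"ax": 0,"ay": 0,"az": 0},
    {"jaw": 0.042,"tx": 0.025,"ty": 0,"tz": 0,"ax": 0,"ay": 0,"az": 0},
    {"jaw": 0.042,"tx": 0,"ty": 0,"tz": 0,"ax": 0,"ay": 0,"az": 0},
    {"jaw": 0.042,"tx": 0,"ty": 0,"tz": 0,"ax": 0,"ay": 0,"az": 0}
  ]
}}

```text
clock: 32.35
position: [0.5384, 0.0088, 0.2103]
tool_rot: [0.0, 0.119, 0.993, -0.0]
force: [1.3, -0.5, 0.1]
finger_gap: 0.48
gripper_force: 0.0
```

```bash
python3 -c "
from wk import *
go(.6,0,.2)
c=r.capture('scene');a=cv2.resize(c['img'][170:400,130:600],None,fx=1.7,fy=1.7,interpolation=2)
cv2.imwrite('pics/end.png',a[...,::-1]);c=r.capture('top');P=cloud(c)
for n,uv,z in OBJ[4:]:
    print(n,find(P,uv,.006 if n[0]=='b' else .012)[0].mean(0))"
```

```text
{'t': 32.35, 'pos': array([0.5384, 0.0088, 0.2103]), 'q7': np.float64(0.48), 'F': array([ 1.3, -0.5,  0.1]), 'gap': 0.48, 'gf': 0.0, 'd': array([-62. ,   6. ,  10.3]), 'tilt': array([0.   , 0.001, 1.   ]), 'yaw_y': np.float64(76.4)}
brasslatch [0.44484257 0.38556945 0.02087392]Traceback (most recent call last):
  File "<string>", line 7, in <module>
    print(n,find(P,uv,.006 if n[0]=='b' else .012)[0].mean(0))
            ~~~~^^^^^^^^^^^^^^^^^^^^^^^^^^^^^^^^^^
  File "h.py", line 13, in find
    N,L,S,C=cv2.connectedComponentsWithStats(m);k=1+np.argmax(S[1:,4]);pts=sub[L==k]
                                                    ~~~~~~~~~^^^^^^^^^
    return _wrapfunc(a, 'argmax', axis=axis, out=out, **kwds)
    return bound(*args, **kwds)
ValueError: attempt to get argmax of an empty sequence
```

View pics/end.png

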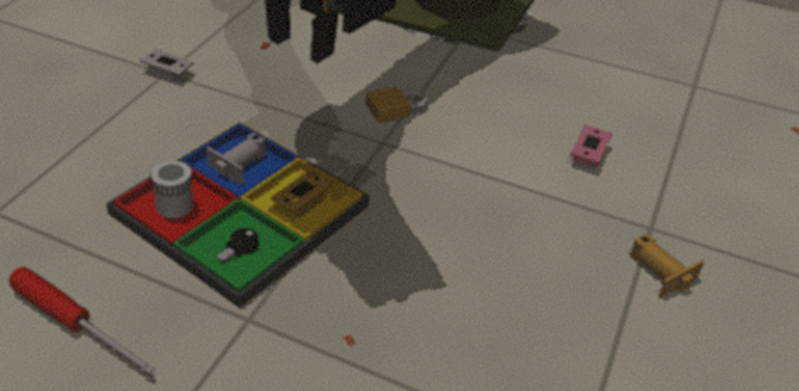

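All four parts lie in their trays: canister (172,190), latch (237,155), strike plate (302,190) and key (240,243). The brass latch measures within 1 mm of its start. The arm hid the steel strike plate (167,62) from the top camera, but in this view it is where it started. I'll hand in.

```bash
python3 -c "
from bench import r
print(r.hand_in())"
```

```text
the job is handed in; nothing more can be done
None
```

The job is handed in at about 32 s: canister in red, chrome latch in blue, brass strike plate in yellow and key in green, all let go and flat or upright as asked, with the brass latch and steel strike plate left where they were.

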